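# Point out the next part and its chuck at the inspection bed

### The job

Show the microscope table its next job: with the gripper pointing straight down, bring the fingertips about 2 cm above the centre of the flange with the tall narrow hub and keep still there for 2 seconds, then do the same above the centre of the empty three-jaw chuck. Then push the plunger on the switch box fully in to confirm, and move clear. Touch nothing on or around the bed but that switch, pick nothing up, and do not come down to point at any other round part or at the plate without jaws on the way.

Things in the scene. Friction and masses are not known exactly. Their poses are not given: they have to be found in the camera images.
- bed: Flat slotted aluminium bed, 340 x 540 x 20 mm, fixed on the table; origin at the centre of its underside, long side along its y; top face 20 mm above the table. The slots are shallow dark stripes.
- flange: THE FLANGE: a 12 mm thick disc carrying a tall narrow hub in its middle, 28 mm across, total height 40 mm; bare steel, 64 mm across, loose, lying flat on the bed among the other turned parts (which of the four places it takes varies). Origin at the centre of its underside, z up.
- flange_top (a point): Centre of the flange's hub top, 40 mm above its underside, 60 mm above the table. The point to point at first.
- low_hub: Another turned part: a 12 mm thick disc with a low wide hub, 46 mm across, total height 22 mm; bare steel, 64 mm across, loose, lying flat on the bed among the other turned parts (which of the four places it takes varies). Origin at the centre of its underside, z up.
- low_hub_top (a point): Centre of the top of the low-hub part.
- disc: Another turned part: a plain flat disc 18 mm thick; bare steel, 64 mm across, loose, lying flat on the bed among the other turned parts (which of the four places it takes varies). Origin at the centre of its underside, z up.
- disc_top (a point): Centre of the top of the plain disc.
- ring: Another turned part: a ring with a 38 mm bore, 22 mm high; bare steel, 64 mm across, loose, lying flat on the bed among the other turned parts (which of the four places it takes varies). Origin at the centre of its underside, z up.
- ring_top (a point): Centre of the ring's mouth, level with its top.
- chuck: THE CHUCK: round steel fixture fixed on the bed's far half, left or right, standing face up and empty: foot 120 mm across and 12 mm high, body 100 mm across up to 55 mm, and three dark stepped jaws on top, up to 75 mm (95 mm above the table). Origin at the centre of its underside, z up.
- chuck_top (a point): Point on the chuck's axis level with the tops of its three jaws, 75 mm above its underside, 95 mm above the table. The point to point at second.
- index_plate: Round steel index plate with the same foot and body as the chuck but a flat dotted top without jaws, 55 mm high, fixed on the bed's far half on the other side. Origin at the centre of its underside.
- index_plate_top (a point): Centre of the index plate's flat top.
- switch_box: Grey switch box, 84 x 84 x 50 mm, fixed on the table to the left or right of the bed; origin at the centre of its underside.
- plunger (a joint): Travel of the black plunger on the switch box, m: 0 = out (as at the start), 0.008 = fully in. It moves straight down, resists with about 3 N all the way, then meets a hard stop, and stays where it is left (no spring back).
- plunger_top (a point): Centre of the top of the plunger's round cap, 34 mm across, facing up; 73 mm above the table when out, 65 mm when fully in. Moves with the plunger.
- tray: Open grey plastic tray of steel dowels, 84 x 84 x 30 mm, fixed on the table on the side of the bed opposite the switch box; origin at the centre of its underside.
- block: Loose steel block, 60 x 30 x 30 mm, on the bed between chuck and index plate; origin at the centre of its underside.
- wrench: Loose steel wrench, 150 mm long, lying on the bed's far edge; its x axis runs along it.
- screwdriver: Loose screwdriver, 180 mm long, lying on the table in front of the bed, left; its x axis runs along it.
- bottle: Loose pale translucent plastic bottle, 52 mm across, 120 mm high, standing on the table beyond the bed's left side; origin at the centre of its underside.

How it is judged:
On the way, in this order (a step that is already met when the one before it is completed fails the run):
1. fingers held just above the flange's hub, pointing down, for 1.5 s (horizontal distance between the grasp point and flange_top below 0.018 m and z of the grasp point in the frame of flange_top between 0.023 and 0.055 m and angle between the grasp point's own z axis and vertical above 2.3 rad), for 1.5 s.
2. fingers held just above the chuck's centre, pointing down, for 1.5 s (horizontal distance between the grasp point and chuck_top below 0.018 m and z of the grasp point in the frame of chuck_top between 0.023 and 0.055 m and angle between the grasp point's own z axis and vertical above 2.3 rad), for 1.5 s.
3. plunger pushed fully in (value of joint plunger above 0.0065 m), for 0.1 s.
At the end, for the whole second after the job is handed in: The plunger is fully in (within 1.5 mm) and every loose thing is where it was at the start (within 6 mm), at rest (value of joint plunger above 0.0065 m and distance of each of flange, low_hub, disc, ring, block, wrench, screwdriver, bottle from where it was at the start of the episode below 0.006 m and linear speed of flange below 0.02 m/s); the robot touches nothing.
It fails at once if the flange or the chuck is touched (contact force between any of the fingers, the arm and flange above 0.3 N or contact force between any of the fingers, the arm and chuck above 0.3 N).
It fails at once if any other part, tool, fixture, the tray or the bed is touched (contact force between any of the fingers, the arm and low_hub above 0.3 N or contact force between any of the fingers, the arm and disc above 0.3 N or contact force between any of the fingers, the arm and ring above 0.3 N or contact force between any of the fingers, the arm and block above 0.3 N or contact force between any of the fingers, the arm and wrench above 0.3 N or contact force between any of the fingers, the arm and screwdriver above 0.3 N or contact force between any of the fingers, the arm and bottle above 0.3 N or contact force between any of the fingers, the arm and bed above 0.3 N or contact force between any of the fingers, the arm and index_plate above 0.3 N or contact force between any of the fingers, the arm and tray above 0.3 N).
It fails at once if a loose thing is lifted, carried or shifted (distance of any of flange, low_hub, disc, ring, block, wrench, screwdriver, bottle from where it was at the start of the episode above 0.01 m).
It fails at once if the fingers come down to point at another round part or at the plate without jaws (grasp point within 25 mm of its centre line and fingertips less than about 35 mm above it) ((horizontal distance between the grasp point and low_hub_top below 0.025 m and z of the grasp point in the frame of low_hub_top below 0.055 m) or (horizontal distance between the grasp point and disc_top below 0.025 m and z of the grasp point in the frame of disc_top below 0.055 m) or (horizontal distance between the grasp point and ring_top below 0.025 m and z of the grasp point in the frame of ring_top below 0.055 m) or (horizontal distance between the grasp point and index_plate_top below 0.025 m and z of the grasp point in the frame of index_plate_top below 0.055 m)).
It also fails if it takes over 48 s, if anything falls off the work surface, if the arm or the gripper's body presses on something with over 40 N, if the wrist force passes 120 N, or if a joint passes its speed limit or range.

### The arm

A 6-joint arm with a two-finger parallel gripper is mounted at the origin on the work surface. World frame = base frame: x ahead of the robot, y to its left, z up, the work surface at z = 0. Lengths are in m, angles in rad, forces in N, time in s.
With the tool pointing down it reaches from about 0.375 to 0.925 m from the base axis. Payload 5.7 kg.
Tool frame: the origin (TCP) lies at the very end of the fingers, on their centre line; the grasp point (between the pads) lies 19 mm behind it (arm.pinch_z is the distance from the TCP to the grasp point, in m); y points along the fingers, z is the direction in which the jaws open and shut, and the axes are right-handed (so a half turn about y gives the same grasp; the last joint's range is limited). The gripper opens to 88 mm and grips with 3 to 60 N. Pads are 20 mm wide; open, the fingers measure 115 mm over their backs; the gripper's body (75 mm by 178 mm) begins 61 mm behind the grasp point.
Start: joints at [-1.432, 0.359, 1.51, -0, 1.272, -0.115], TCP at [0.151, -0.581, 0.187] pointing down, gripper open.
Joint ranges: [-2.97, 2.97], [-1.01, 2.36], [0.21, 2.38], [-0.96, 4.11], [0.2, 2.71], [-2.98, 2.98]. Speed limits (rad/s): [2.39, 2.39, 3.14, 3.14, 3.14, 3.14].

### API

Orientations are given as a unit quaternion [w, x, y, z].
In Python, from bench import arm, viewer gives the robot as it stands.
- The arm moves only by the tool send_rows, never from a script. Its argument "rows" is a list of rows, each an object with "linear": the shift along the tool's x, y, z in units of 40 mm (1.0 is 40 mm), a list of three; "roll": the turn about the tool's y in degrees; "grip": the opening, from -1 (shut) to 1 (fully open), so that 0 is half open. In form: [{"linear": [dx, dy, dz], "roll": roll, "grip": grip}, ...]. A call has 1 to 5 rows; each row shifts and turns the commanded pose from where the row before left it, along the tool's axes as they then stand; what a row does not reach is not made up. A row lasts 1/12 s, in which the tool goes at most 41.7 mm and 7.16 degrees, less where a joint would pass 70% of its speed; a pose out of reach is approached as far as the arm can. A call is refused whole if a number of a shift passes 1 or a number of a turn 7.16, either way. A call with a gripper value outside its range is refused whole. The fingers move at their own pace and stop on an object; "force" is the grip in N (left out, the last holds). Time passes only in rows, so rows that do not move let the fingers close. It gives the time, the measured TCP pose, the force and the opening at its end, in the units of the state.
- arm.read_state(): the state, without advancing time (a new reading comes with each control period).
- viewer.get_image(name): name is "scene" or "top" or "wrist"; returns (picture, depth): 420x560x3 uint8, red, green, blue; 420x560 float32, m along the optical axis (not along the pixel's ray), 0 where there is no reading.
- viewer.camera_info(name): a dict with "fx", "fy", "cx", "cy" (pixels), "T" (4x4, takes a point from camera to world coordinates). Camera axes: x right, y down, z forward; pixel columns grow to the right and rows downward; lengths in m; the calibration is good to about 2 mm. A picture is of the moment at which its call begins: read the wrist's pose just before it. camera_info takes no time and is no camera call; for the wrist camera it gives the pose at the moment of the call.
- arm.hand_in(): hands the job in, once; it reports no verdict.
The state is a dict: "t": time; "joint_pos": joint angles; "qd": joint speeds; "effort": joint torques, N m; "eef_pos": TCP position; "tool_rot": TCP orientation; "ft_force": force on the tool from outside, world axes, zero at the start; "torque": the same for the moment, N m; "grip_width": opening from 0.0 (shut) to 1.0 (fully open).
Only numpy, scipy, OpenCV 4.12 (cv2) and the standard library are available. Lean on these libraries where they do the work, as an engineer would, in place of code of your own. Each camera call takes 0.05 s, during which the arm holds its last target.

## Working session

There is one attempt and no reset: what is moved stays moved. The work goes in short steps, Python scripts to look and compute and a tool call to move; the robot and the scene stay as the last step left them, time stands still between calls to the robot, and variables do not carry over. Pictures are saved under pics/ and viewed, and the job is handed in when it is done.

Besides the shell and the picture viewer there is one more tool, called after ">>>" as a command line: name --argument value ..., lists and objects as JSON in quotes. send_rows: Moves the arm, as the interface text tells. Its arguments: {"type":"object","properties":{"rows":{"type":"array"},"force":{"type":"number"}},"required":["rows"]}

```bash
ls; mkdir -p pics; python3 - <<'E'
from bench import arm, viewer
import cv2,numpy as np
s=arm.read_state();print(s['t'],s['eef_pos'],s['tool_rot'],s['grip_width'],arm.pinch_z)
for n in ("top","scene"):
    im,d=viewer.get_image(n);cv2.imwrite(f"pics/{n}0.png",im[:,:,::-1]);np.savez(f"{n}0.npz",im=im,d=d,**{k:np.array(v) for k,v in viewer.camera_info(n).items()})
    print(n,viewer.camera_info(n))
E
```

```text
pics
0.0 [ 0.1505133  -0.58003833  0.18661166] [ 0.08946619 -0.08952013  0.70207059 -0.70077017] 1.0029528544757402 0.0187
top {'fx': 460.5613777951351, 'fy': 460.5613777951351, 'cx': 273.4207811665676, 'cy': 214.80054192375994, 'T': array([[-2.08229747e-02, -9.96063394e-01,  8.61633259e-02,
         3.95282805e-01],
       [-9.99779120e-01,  2.09909613e-02,  1.04398029e-03,
         2.68524387e-02],
       [-2.84852159e-03, -8.61225554e-02, -9.96280478e-01,
         1.33627520e+00],
       [ 0.00000000e+00,  0.00000000e+00,  0.00000000e+00,
         1.00000000e+00]])}
scene {'fx': 388.68219260699334, 'fy': 388.68219260699334, 'cx': 283.88307052401245, 'cy': 214.23480126269064, 'T': array([[ 0.41242427,  0.75736244, -0.50626905,  1.04926729],
       [ 0.91098895, -0.34428294,  0.22708673, -0.24219295],
       [-0.00231284, -0.55486159, -0.83193946,  0.97579053],
       [ 0.        ,  0.        ,  0.        ,  1.        ]])}
```

View pics/top0.png

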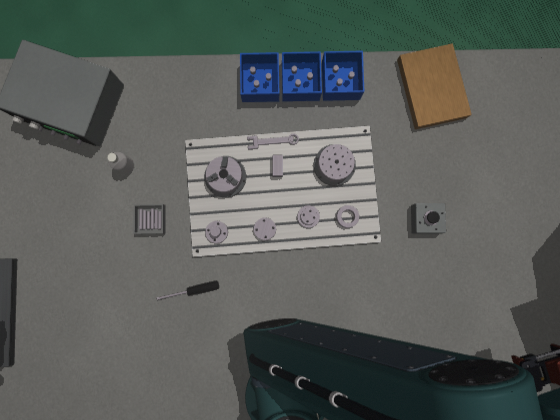

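View pics/scene0.png

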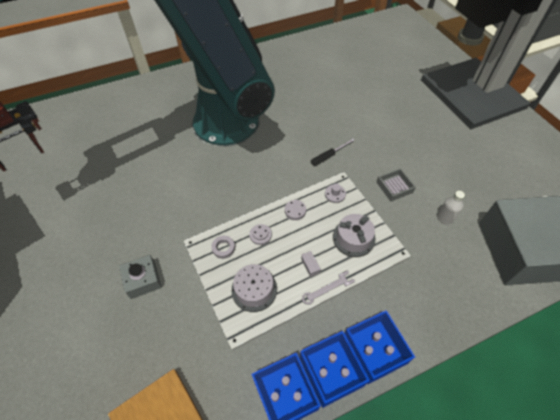

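The top view shows the tall-hub candidate at about (217,231), the chuck at (224,175), the index plate at (335,163) and the switch at (432,218). Next I'll measure heights and centres.

```bash
cat > h.py <<'E'
import numpy as np,cv2
def load(n):
    z=np.load(n);return z['im'],z['d'],z
def cloud(z):
    d=z['d'];v,u=np.mgrid[:d.shape[0],:d.shape[1]]
    P=np.stack([(u-z['cx'])/z['fx']*d,(v-z['cy'])/z['fy']*d,d,np.ones_like(d)],-1)
    return (P@z['T'].T)[...,:3]
E
python3 - <<'E'
from h import *
im,d,z=load('top0.npz');W=cloud(z)
crop=cv2.resize(im[120:260,180:460],None,fx=2.85,fy=2.85,interpolation=cv2.INTER_CUBIC);cv2.imwrite('pics/topc.png',crop[:,:,::-1])
for nm,(u,v) in dict(a=(217,231),b=(264,229),c=(308,216),d=(347,216),chuck=(224,175),plate=(335,163),sw=(432,218),bottle=(118,160),tray=(150,220)).items():
    w=W[v-24:v+25,u-24:u+25].reshape(-1,3)
    zz=w[:,2];print(nm,'centre',W[v,u].round(3))
    print('  hist10-140/5mm',np.histogram(zz,np.arange(.01,.14,.005))[0])
def mm(u,v,lo,hi,r=24):
    w=W[v-r:v+r+1,u-r:u+r+1].reshape(-1,3);m=(w[:,2]>lo)&(w[:,2]<hi);q=w[m]
    c,rad=cv2.minEnclosingCircle(q[:,:2].astype(np.float32));print(m.sum(),q.mean(0).round(4),q[:,2].max(),'circ',np.round(c,4),round(rad,4))
mm(217,231,.05,.07);mm(217,231,.028,.045,16)
mm(224,175,.088,.105);mm(224,175,.065,.085);mm(335,163,.065,.085);mm(432,218,.065,.08)
E
```

```text
a centre [0.464 0.186 0.06 ]
  hist10-140/5mm [  46  784 1016  137  208   44    2    1    3   30   47    1    0    0
    0    0    0    0    0    0    0    0    0    0    0]
b centre [0.468 0.056 0.037]
  hist10-140/5mm [ 46 788 928  83  47 252  95   1   0   0   0   0   0   0   0   0   0   0
   0   0   0   0   0   0   0]
c centre [ 0.502 -0.069  0.043]
  hist10-140/5mm [ 41 909 976 114 119  71 131  31   0   0   0   0   0   0   0   0   0   0
   0   0   0   0   0   0   0]
d centre [ 0.501 -0.183  0.019]
  hist10-140/5mm [  52  907 1052  103   10   60  163   43    0    0    0    0    0    0
    0    0    0    0    0    0    0    0    0    0    0]
chuck centre [0.618 0.163 0.075]
  hist10-140/5mm [ 22 417 551 107 180  56   9   7  11  11   4  21 351 429  75  53  45  35
   6   0   0   0   0   0   0]
plate centre [ 0.645 -0.146  0.074]
  hist10-140/5mm [ 28 438 533 104 170  51  11  11  13  11  10  23 433 522  35   0   0   0
   0   0   0   0   0   0   0]
sw centre [ 0.486 -0.407  0.075]
  hist10-140/5mm [ 13  15  17  16  15  16  29 345 390  31   1  15  82  28   0   0   0   0
   0   0   0   0   0   0   0]
bottle centre [0.662 0.449 0.097]
  hist10-140/5mm [17 24 22 17 22 14 21 14 21 19 10 15 20 50 50 33 36 12  4  2  7 41 25  4
  0]
tray centre [0.503 0.387 0.002]
  hist10-140/5mm [286 118  41  91  91   8   0   0   0   0   0   0   0   0   0   0   0   0
   0   0   0   0   0   0   0]
81 [0.4649 0.191  0.0601] 0.06551924484070182 circ [0.4645 0.1917] 0.014
293 [0.4645 0.1901 0.0327] 0.044344602377896836 circ [0.4683 0.1876] 0.0364
98 [0.6226 0.1636 0.0943] 0.10111095846218787 circ [0.6233 0.164 ] 0.0457
876 [0.6217 0.1643 0.0757] 0.08496832652169317 circ [0.623  0.1651] 0.0502
1013 [ 0.6495 -0.1491  0.0754] 0.08401896768143491 circ [ 0.6499 -0.15  ] 0.0506
125 [ 0.4903 -0.4102  0.0732] 0.07871789070134882 circ [ 0.4905 -0.4114] 0.017
```

View pics/topc.png

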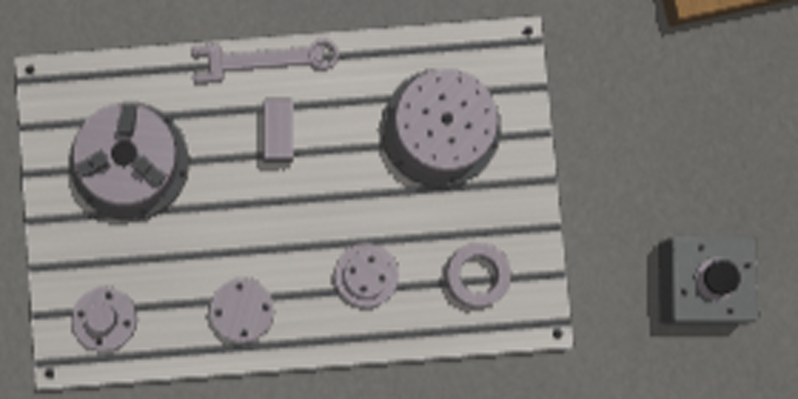

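Heights confirm the flange: its hub top is at 0.060, centred (0.4645, 0.191). The chuck is at (0.6225, 0.1645) and the plunger at (0.4905, -0.411). Next I'll work out the moves in the tool axes.

```bash
cat > mv.py <<'E'
import sys,numpy as np
from bench import arm
from scipy.spatial.transform import Rotation as R
s=arm.read_state();q=s['tool_rot'];M=R.from_quat([q[1],q[2],q[3],q[0]]).as_matrix()
p=np.array(s['eef_pos']);print(round(s['t'],2),p.round(4),'J',np.round(s['joint_pos'],2),'F',np.round(s['ft_force'],1),s['grip_width'])
print(M.round(3))
for a in sys.argv[1:]:
    t=np.array(eval(a));print(a,((M.T@(t-p))/.04).round(3))
    p=t
E
python3 mv.py "[.42,-.38,.22]" "[.4645,.1915,.22]" "[.4645,.1915,.08]"
```

```text
0.1 [ 0.1505 -0.5801  0.1867] J [-1.43  0.36  1.51  0.    1.27 -0.12] F [-0.3 -0.3 -0.2] 1.0021665091892058
[[-0.968 -0.     0.251]
 [-0.251  0.002 -0.968]
 [-0.    -1.    -0.002]]
[.42,-.38,.22] [-7.777 -0.826 -3.153]
[.4645,.1915,.22] [ -4.664   0.023 -13.551]
[.4645,.1915,.08] [1.0e-03 3.5e+00 6.0e-03]
```

>>> send_rows --rows '[{"linear":[-0.4,-0.08,-0.16],"roll":0,"grip":-1},{"linear":[-0.7,-0.08,-0.29],"roll":0,"grip":-1},{"linear":[-0.7,-0.08,-0.29],"roll":0,"grip":-1},{"linear":[-0.7,-0.08,-0.29],"roll":0,"grip":-1},{"linear":[-0.7,-0.08,-0.29],"roll":0,"grip":-1}]'

```text
t: 0.52
eef_pos: [0.2619, -0.4963, 0.2031]
tool_rot: [0.089, -0.089, 0.702, -0.701]
ft_force: [0.4, -0.0, -0.9]
grip_width: 0.659
```

>>> send_rows --rows '[{"linear":[-0.7,-0.08,-0.29],"roll":0,"grip":-1},{"linear":[-0.7,-0.08,-0.29],"roll":0,"grip":-1},{"linear":[-0.7,-0.08,-0.29],"roll":0,"grip":-1},{"linear":[-0.7,-0.08,-0.29],"roll":0,"grip":-1},{"linear":[-0.7,-0.08,-0.29],"roll":0,"grip":-1}]'

```text
t: 0.93
eef_pos: [0.383, -0.4048, 0.2192]
tool_rot: [0.089, -0.09, 0.702, -0.701]
ft_force: [0.5, 0.5, 0.7]
grip_width: 0.279
```

```bash
python3 mv.py "[.4645,.1915,.22]" "[.4645,.1915,.08]"
```

```text
0.93 [ 0.383  -0.4048  0.2192] J [-0.94  0.27  1.56  0.    1.31  0.38] F [0.5 0.5 0.7] 0.2793853606148635
[[-0.968 -0.001  0.251]
 [-0.251  0.001 -0.968]
 [ 0.    -1.    -0.001]]
[.4645,.1915,.22] [-5.714e+00 -9.000e-03 -1.392e+01]
[.4645,.1915,.08] [-1.0e-03  3.5e+00  3.0e-03]
```

>>> send_rows --rows '[{"linear":[-0.28,0,-0.68],"roll":0,"grip":-1},{"linear":[-0.28,0,-0.68],"roll":0,"grip":-1},{"linear":[-0.28,0,-0.68],"roll":0,"grip":-1},{"linear":[-0.28,0,-0.68],"roll":0,"grip":-1},{"linear":[-0.28,0,-0.68],"roll":0,"grip":-1}]'

```text
t: 1.35
eef_pos: [0.402, -0.2588, 0.2191]
tool_rot: [0.089, -0.09, 0.702, -0.701]
ft_force: [0.5, -0.3, 0.1]
grip_width: 0.01
```

>>> send_rows --rows '[{"linear":[-0.28,0,-0.68],"roll":0,"grip":-1},{"linear":[-0.28,0,-0.68],"roll":0,"grip":-1},{"linear":[-0.28,0,-0.68],"roll":0,"grip":-1},{"linear":[-0.28,0,-0.68],"roll":0,"grip":-1},{"linear":[-0.28,0,-0.68],"roll":0,"grip":-1}]'

```text
t: 1.77
eef_pos: [0.422, -0.1133, 0.2193]
tool_rot: [0.089, -0.09, 0.702, -0.701]
ft_force: [0.2, 0.6, 0.1]
grip_width: 0.009
```

>>> send_rows --rows '[{"linear":[-0.28,0,-0.68],"roll":0,"grip":-1},{"linear":[-0.28,0,-0.68],"roll":0,"grip":-1},{"linear":[-0.28,0,-0.68],"roll":0,"grip":-1},{"linear":[-0.28,0,-0.68],"roll":0,"grip":-1},{"linear":[-0.28,0,-0.68],"roll":0,"grip":-1}]'

```text
t: 2.18
eef_pos: [0.442, 0.0324, 0.2193]
tool_rot: [0.089, -0.09, 0.701, -0.701]
ft_force: [0.7, -0.3, 0.6]
grip_width: 0.002
```

>>> send_rows --rows '[{"linear":[-0.28,0,-0.68],"roll":0,"grip":-1},{"linear":[-0.28,0,-0.68],"roll":0,"grip":-1},{"linear":[-0.28,0,-0.68],"roll":0,"grip":-1},{"linear":[0,0,0],"roll":0,"grip":-1},{"linear":[0,0,0],"roll":0,"grip":-1}]'

```text
t: 2.6
eef_pos: [0.4541, 0.1193, 0.2191]
tool_rot: [-0.09, 0.091, -0.701, 0.701]
ft_force: [0.3, -0.9, -0.7]
grip_width: 0.004
```

```bash
python3 mv.py "[.4645,.1915,.22]" "[.4645,.1915,.08]"
python3 - <<'E'
from bench import arm, viewer
import cv2,numpy as np
for n in ("wrist",):
    c=viewer.camera_info(n);im,d=viewer.get_image(n);cv2.imwrite(f"pics/{n}1.png",im[:,:,::-1]);np.savez(f"{n}1.npz",im=im,d=d,**{k:np.array(v) for k,v in c.items()})
E
```

```text
2.6 [0.4541 0.1193 0.2191] J [ 0.11  0.14  1.73 -0.    1.27  1.42] F [ 0.3 -0.9 -0.7] 0.004104842663152523
[[-0.967 -0.001  0.254]
 [-0.254 -0.    -0.967]
 [ 0.001 -1.    -0.   ]]
[.4645,.1915,.22] [-0.711 -0.022 -1.679]
[.4645,.1915,.08] [-3.0e-03  3.5e+00  0.0e+00]
```

View pics/wrist1.png

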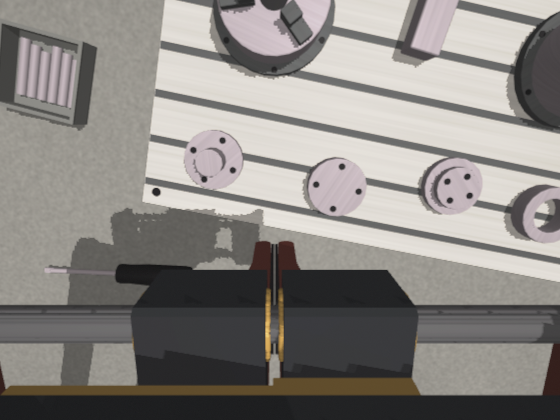

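The wrist view shows the tall narrow hub near (209,162) and the chuck at the top around (274,5). I'll cross-check the centre with this view.

```bash
python3 - <<'E'
from h import *
im,d,z=load('wrist1.npz');W=cloud(z)
def mm(u0,u1,v0,v1,lo,hi):
    w=W[v0:v1,u0:u1].reshape(-1,3);m=(w[:,2]>lo)&(w[:,2]<hi)&(z['d'][v0:v1,u0:u1].ravel()>0);q=w[m]
    c,rad=cv2.minEnclosingCircle(q[:,:2].astype(np.float32));print(m.sum(),q.mean(0).round(4),'circ',np.round(c,4),round(rad,4))
mm(180,245,125,195,.052,.068);mm(180,245,125,195,.028,.037);mm(210,340,0,80,.07,.08)
def ray(u,v,h):
    r=z['T'][:3,:3]@np.array([(u-z['cx'])/z['fx'],(v-z['cy'])/z['fy'],1]);o=z['T'][:3,3];return o+r*(h-o[2])/r[2]
print(ray(209,162,.06),ray(274,2,.075))
E
```

```text
624 [0.4641 0.1905 0.061 ] circ [0.4636 0.191 ] 0.0141
2046 [0.4652 0.1899 0.0333] circ [0.4634 0.1909] 0.032
3988 [0.5973 0.1603 0.0763] circ [0.6153 0.1635] 0.0492
[0.46415291 0.1907783  0.06      ] [0.61617262 0.16320002 0.075     ]
```

>>> send_rows --rows '[{"linear":[-0.24,0,-0.56],"roll":0,"grip":-1},{"linear":[-0.24,0,-0.56],"roll":0,"grip":-1},{"linear":[-0.23,0,-0.55],"roll":0,"grip":-1},{"linear":[0,0.5,0],"roll":0,"grip":-1},{"linear":[0,0.5,0],"roll":0,"grip":-1}]'

```text
t: 3.07
eef_pos: [0.4666, 0.19, 0.18]
tool_rot: [0.091, -0.088, 0.701, -0.701]
ft_force: [0.3, -0.3, -0.1]
grip_width: 0.01
```

>>> send_rows --rows '[{"linear":[0,0.5,0],"roll":0,"grip":-1},{"linear":[0,0.5,0],"roll":0,"grip":-1},{"linear":[0,0.5,0],"roll":0,"grip":-1},{"linear":[0,0,0],"roll":0,"grip":-1},{"linear":[0,0,0],"roll":0,"grip":-1}]'

```text
t: 3.48
eef_pos: [0.4642, 0.1886, 0.1189]
tool_rot: [-0.088, 0.09, -0.701, 0.702]
ft_force: [0.9, -0.5, 0.5]
grip_width: 0.002
```

```bash
python3 mv.py "[.4643,.191,.08]"
```

```text
3.48 [0.4642 0.1886 0.1189] J [ 0.25  0.3   1.8  -0.    1.05  1.57] F [ 0.9 -0.5  0.5] 0.0020372939566571284
[[-0.968 -0.003  0.25 ]
 [-0.25  -0.001 -0.968]
 [ 0.003 -1.     0.   ]]
[.4643,.191,.08] [-0.019  0.972 -0.058]
```

>>> send_rows --rows '[{"linear":[0,0.35,-0.06],"roll":0,"grip":-1},{"linear":[0,0.35,0],"roll":0,"grip":-1},{"linear":[0,0.27,0],"roll":0,"grip":-1},{"linear":[0,0,0],"roll":0,"grip":-1},{"linear":[0,0,0],"roll":0,"grip":-1}]'

```text
t: 3.9
eef_pos: [0.4652, 0.1921, 0.0817]
tool_rot: [0.09, -0.089, 0.701, -0.701]
ft_force: [-1.1, 0.1, 0.3]
grip_width: 0.005
```

```bash
python3 mv.py "[.4643,.191,.08]" "[.4643,.191,.19]" "[.6225,.1645,.19]" 
python3 - <<'E'
from bench import arm, viewer
import cv2,numpy as np
im,d=viewer.get_image("scene");cv2.imwrite("pics/sc2.png",cv2.resize(im[140:300,250:450],None,fx=3.5,fy=3.5)[:,:,::-1])
E
```

```text
3.9 [0.4652 0.1921 0.0817] J [ 0.25  0.35  1.84 -0.    0.95  1.57] F [-1.1  0.1  0.3] 0.005437999395258609
[[-0.968  0.001  0.25 ]
 [-0.25   0.    -0.968]
 [-0.001 -1.     0.   ]]
[.4643,.191,.08] [0.028 0.041 0.021]
[.4643,.191,.19] [-2.00e-03 -2.75e+00  0.00e+00]
[.6225,.1645,.19] [-3.663e+00  3.000e-03  1.632e+00]
```

View pics/sc2.png

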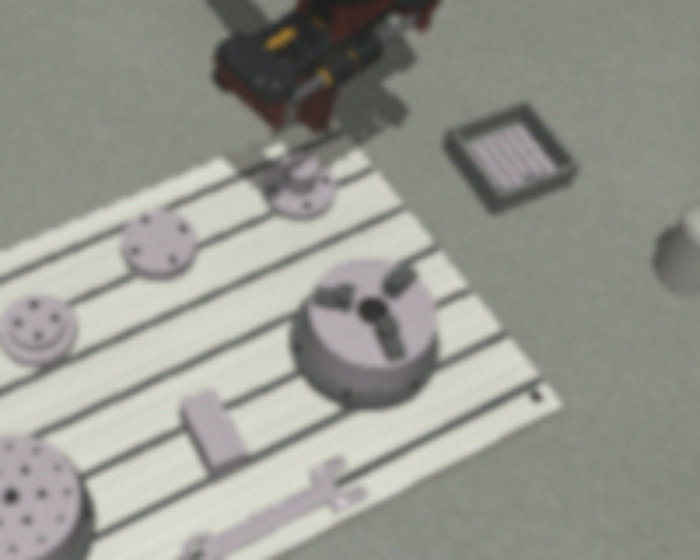

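The fingertips are centred over the tall hub with a small gap and no contact, so I'll hold for just over 2 s.

>>> send_rows --rows '[{"linear":[0,0,0],"roll":0,"grip":-1},{"linear":[0,0,0],"roll":0,"grip":-1},{"linear":[0,0,0],"roll":0,"grip":-1},{"linear":[0,0,0],"roll":0,"grip":-1},{"linear":[0,0,0],"roll":0,"grip":-1}]'

```text
t: 4.37
eef_pos: [0.4647, 0.1925, 0.081]
tool_rot: [0.09, -0.089, 0.701, -0.701]
ft_force: [-0.6, -0.4, 0.0]
grip_width: 0.008
```

>>> send_rows --rows '[{"linear":[0,0,0],"roll":0,"grip":-1},{"linear":[0,0,0],"roll":0,"grip":-1},{"linear":[0,0,0],"roll":0,"grip":-1},{"linear":[0,0,0],"roll":0,"grip":-1},{"linear":[0,0,0],"roll":0,"grip":-1}]'

```text
t: 4.78
eef_pos: [0.4645, 0.1925, 0.0806]
tool_rot: [0.089, -0.09, 0.701, -0.701]
ft_force: [-0.4, -0.0, -0.1]
grip_width: 0.004
```

>>> send_rows --rows '[{"linear":[0,0,0],"roll":0,"grip":-1},{"linear":[0,0,0],"roll":0,"grip":-1},{"linear":[0,0,0],"roll":0,"grip":-1},{"linear":[0,0,0],"roll":0,"grip":-1},{"linear":[0,0,0],"roll":0,"grip":-1}]'

```text
t: 5.2
eef_pos: [0.4646, 0.1925, 0.0807]
tool_rot: [0.089, -0.089, 0.701, -0.701]
ft_force: [0.0, 0.6, -0.8]
grip_width: 0.009
```

>>> send_rows --rows '[{"linear":[0,0,0],"roll":0,"grip":-1},{"linear":[0,0,0],"roll":0,"grip":-1},{"linear":[0,0,0],"roll":0,"grip":-1},{"linear":[0,0,0],"roll":0,"grip":-1},{"linear":[0,0,0],"roll":0,"grip":-1}]'

```text
t: 5.62
eef_pos: [0.4645, 0.1924, 0.0807]
tool_rot: [0.089, -0.089, 0.701, -0.701]
ft_force: [-0.8, -0.5, -0.5]
grip_width: 0.007
```

>>> send_rows --rows '[{"linear":[0,0,0],"roll":0,"grip":-1},{"linear":[0,0,0],"roll":0,"grip":-1},{"linear":[0,0,0],"roll":0,"grip":-1},{"linear":[0,0,0],"roll":0,"grip":-1},{"linear":[0,0,0],"roll":0,"grip":-1}]'

```text
t: 6.03
eef_pos: [0.4646, 0.1924, 0.0807]
tool_rot: [0.089, -0.089, 0.701, -0.701]
ft_force: [0.2, 0.4, 0.1]
grip_width: 0.005
```

>>> send_rows --rows '[{"linear":[0,0,0],"roll":0,"grip":-1},{"linear":[0,-0.4,0],"roll":0,"grip":-1},{"linear":[0,-0.8,0],"roll":0,"grip":-1},{"linear":[0,-0.8,0],"roll":0,"grip":-1},{"linear":[0,-0.75,0],"roll":0,"grip":-1}]'

```text
t: 6.45
eef_pos: [0.4642, 0.1923, 0.192]
tool_rot: [0.089, -0.09, 0.701, -0.701]
ft_force: [-0.2, -0.6, -0.0]
grip_width: 0.003
```

>>> send_rows --rows '[{"linear":[-0.4,0,0.18],"roll":0,"grip":-1},{"linear":[-0.7,0,0.31],"roll":0,"grip":-1},{"linear":[-0.7,0,0.31],"roll":0,"grip":-1},{"linear":[-0.7,0,0.31],"roll":0,"grip":-1},{"linear":[-0.7,0,0.31],"roll":0,"grip":-1}]'

```text
t: 6.87
eef_pos: [0.6039, 0.1693, 0.1908]
tool_rot: [0.09, -0.089, 0.701, -0.701]
ft_force: [0.0, 0.5, -0.6]
grip_width: 0.007
```

>>> send_rows --rows '[{"linear":[-0.4,0,0.2],"roll":0,"grip":-1},{"linear":[0,0,0],"roll":0,"grip":-1},{"linear":[0,0,0],"roll":0,"grip":-1}]'

```text
t: 7.12
eef_pos: [0.6202, 0.1656, 0.19]
tool_rot: [0.089, -0.09, 0.702, -0.701]
ft_force: [-0.7, 0.1, 0.0]
grip_width: 0.007
```

```bash
python3 mv.py "[.6225,.1645,.19]" "[.6225,.1645,.115]"
```

```text
7.12 [0.6202 0.1656 0.19  ] J [0.15 0.42 1.41 0.   1.32 1.47] F [-0.7  0.1  0. ] 0.007239507702402322
[[-0.968 -0.001  0.25 ]
 [-0.25   0.    -0.968]
 [ 0.001 -1.    -0.   ]]
[.6225,.1645,.19] [-0.049  0.     0.04 ]
[.6225,.1645,.115] [-2.000e-03  1.875e+00  1.000e-03]
```

>>> send_rows --rows '[{"linear":[-0.05,0.3,0.04],"roll":0,"grip":-1},{"linear":[0,0.5,0],"roll":0,"grip":-1},{"linear":[0,0.5,0],"roll":0,"grip":-1},{"linear":[0,0.3,0],"roll":0,"grip":-1},{"linear":[0,0.2,0],"roll":0,"grip":-1}]'

```text
t: 7.53
eef_pos: [0.6199, 0.1649, 0.1165]
tool_rot: [0.088, -0.091, 0.701, -0.701]
ft_force: [0.3, -0.9, -0.1]
grip_width: 0.006
```

>>> send_rows --rows '[{"linear":[0,0.05,0],"roll":0,"grip":-1},{"linear":[0,0,0],"roll":0,"grip":-1},{"linear":[0,0,0],"roll":0,"grip":-1},{"linear":[0,0,0],"roll":0,"grip":-1},{"linear":[0,0,0],"roll":0,"grip":-1}]'

```text
t: 7.95
eef_pos: [0.6234, 0.165, 0.1178]
tool_rot: [0.09, -0.089, 0.701, -0.701]
ft_force: [-0.2, 0.3, 0.6]
grip_width: 0.007
```

```bash
python3 mv.py "[.6225,.1645,.115]" "[.6225,.1645,.2]" "[.4905,-.411,.2]"
python3 - <<'E'
from bench import arm, viewer
import cv2,numpy as np
im,d=viewer.get_image("scene");cv2.imwrite("pics/sc3.png",cv2.resize(im[140:300,250:450],None,fx=3.5,fy=3.5)[:,:,::-1])
E
```

```text
7.95 [0.6234 0.165  0.1178] J [0.15 0.49 1.49 0.   1.17 1.47] F [-0.2  0.3  0.6] 0.007183401931717304
[[-0.968  0.002  0.251]
 [-0.251  0.    -0.968]
 [-0.002 -1.     0.   ]]
[.6225,.1645,.115] [0.024 0.069 0.006]
[.6225,.1645,.2] [-0.004 -2.125  0.   ]
[.4905,-.411,.2] [ 6.8070e+00 -1.2000e-02  1.3098e+01]
```

View pics/sc3.png

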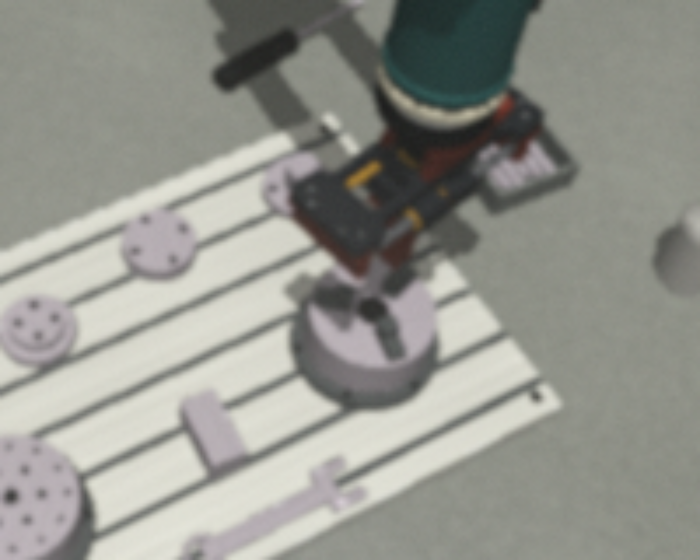

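The fingertips are above the chuck's centre hole at z≈0.118, with no contact force. I'll hold over 2 s, then rise and cross to the switch.

>>> send_rows --rows '[{"linear":[0,0,0],"roll":0,"grip":-1},{"linear":[0,0,0],"roll":0,"grip":-1},{"linear":[0,0,0],"roll":0,"grip":-1},{"linear":[0,0,0],"roll":0,"grip":-1},{"linear":[0,0,0],"roll":0,"grip":-1}]'

```text
t: 8.42
eef_pos: [0.6226, 0.1648, 0.1167]
tool_rot: [0.089, -0.089, 0.701, -0.701]
ft_force: [0.3, 0.3, 0.0]
grip_width: 0.005
```

>>> send_rows --rows '[{"linear":[0,0,0],"roll":0,"grip":-1},{"linear":[0,0,0],"roll":0,"grip":-1},{"linear":[0,0,0],"roll":0,"grip":-1},{"linear":[0,0,0],"roll":0,"grip":-1},{"linear":[0,0,0],"roll":0,"grip":-1}]'

```text
t: 8.83
eef_pos: [0.6225, 0.1648, 0.1167]
tool_rot: [0.089, -0.09, 0.701, -0.701]
ft_force: [-0.2, 0.2, 0.0]
grip_width: 0.001
```

>>> send_rows --rows '[{"linear":[0,0,0],"roll":0,"grip":-1},{"linear":[0,0,0],"roll":0,"grip":-1},{"linear":[0,0,0],"roll":0,"grip":-1},{"linear":[0,0,0],"roll":0,"grip":-1},{"linear":[0,0,0],"roll":0,"grip":-1}]'

```text
t: 9.25
eef_pos: [0.6226, 0.1649, 0.1167]
tool_rot: [0.09, -0.089, 0.701, -0.701]
ft_force: [-0.6, 0.9, 1.0]
grip_width: 0.006
```

>>> send_rows --rows '[{"linear":[0,0,0],"roll":0,"grip":-1},{"linear":[0,0,0],"roll":0,"grip":-1},{"linear":[0,0,0],"roll":0,"grip":-1},{"linear":[0,0,0],"roll":0,"grip":-1},{"linear":[0,0,0],"roll":0,"grip":-1}]'

```text
t: 9.67
eef_pos: [0.6225, 0.1648, 0.1167]
tool_rot: [0.089, -0.089, 0.701, -0.701]
ft_force: [0.2, 0.7, -0.0]
grip_width: 0.003
```

>>> send_rows --rows '[{"linear":[0,0,0],"roll":0,"grip":-1},{"linear":[0,0,0],"roll":0,"grip":-1},{"linear":[0,0,0],"roll":0,"grip":-1},{"linear":[0,0,0],"roll":0,"grip":-1},{"linear":[0,0,0],"roll":0,"grip":-1}]'

```text
t: 10.08
eef_pos: [0.6225, 0.1648, 0.1167]
tool_rot: [0.089, -0.09, 0.701, -0.701]
ft_force: [-0.8, 0.8, -0.3]
grip_width: 0.009
```

>>> send_rows --rows '[{"linear":[0,0,0],"roll":0,"grip":-1},{"linear":[0,-0.5,0],"roll":0,"grip":-1},{"linear":[0,-0.8,0],"roll":0,"grip":-1},{"linear":[0,-0.7,0],"roll":0,"grip":-1},{"linear":[0,-0.1,0],"roll":0,"grip":-1}]'

```text
t: 10.5
eef_pos: [0.6259, 0.1654, 0.2063]
tool_rot: [0.093, -0.086, 0.702, -0.701]
ft_force: [1.9, -0.4, 1.0]
grip_width: 0.007
```

>>> send_rows --rows '[{"linear":[0.2,0,0.4],"roll":0,"grip":-1},{"linear":[0.36,0,0.7],"roll":0,"grip":-1},{"linear":[0.36,0,0.7],"roll":0,"grip":-1},{"linear":[0.36,0,0.7],"roll":0,"grip":-1},{"linear":[0.36,0,0.7],"roll":0,"grip":-1}]'

```text
t: 10.92
eef_pos: [0.5904, 0.0234, 0.2001]
tool_rot: [0.09, -0.09, 0.701, -0.701]
ft_force: [0.2, 0.0, -0.9]
grip_width: 0.004
```

>>> send_rows --rows '[{"linear":[0.36,0,0.7],"roll":0,"grip":-1},{"linear":[0.36,0,0.7],"roll":0,"grip":-1},{"linear":[0.36,0,0.7],"roll":0,"grip":-1},{"linear":[0.36,0,0.7],"roll":0,"grip":-1},{"linear":[0.36,0,0.7],"roll":0,"grip":-1}]'

```text
t: 11.33
eef_pos: [0.5558, -0.1305, 0.2002]
tool_rot: [0.089, -0.09, 0.702, -0.701]
ft_force: [0.6, 1.0, 0.5]
grip_width: 0.006
```

>>> send_rows --rows '[{"linear":[0.36,0,0.7],"roll":0,"grip":-1},{"linear":[0.36,0,0.7],"roll":0,"grip":-1},{"linear":[0.36,0,0.7],"roll":0,"grip":-1},{"linear":[0.36,0,0.7],"roll":0,"grip":-1},{"linear":[0.36,0,0.7],"roll":0,"grip":-1}]'

```text
t: 11.75
eef_pos: [0.5213, -0.284, 0.2002]
tool_rot: [0.089, -0.09, 0.702, -0.701]
ft_force: [0.4, -0.6, -0.4]
grip_width: 0.004
```

>>> send_rows --rows '[{"linear":[0.36,0,0.7],"roll":0,"grip":-1},{"linear":[0.36,0,0.7],"roll":0,"grip":-1},{"linear":[0.36,0,0.7],"roll":0,"grip":-1},{"linear":[0.2,0,0.3],"roll":0,"grip":-1},{"linear":[0,0,0],"roll":0,"grip":-1}]'

```text
t: 12.17
eef_pos: [0.4954, -0.3915, 0.1999]
tool_rot: [-0.088, 0.089, -0.701, 0.702]
ft_force: [0.7, -0.5, -0.7]
grip_width: 0.005
```

```bash
python3 mv.py "[.4905,-.411,.2]" "[.4905,-.411,.09]"
python3 - <<'E'
from bench import arm, viewer
import cv2,numpy as np
n="wrist"
c=viewer.camera_info(n);im,d=viewer.get_image(n);cv2.imwrite(f"pics/{n}4.png",im[:,:,::-1]);np.savez(f"{n}4.npz",im=im,d=d,**{k:np.array(v) for k,v in c.items()})
E
```

```text
12.17 [ 0.4954 -0.3915  0.1999] J [-0.78  0.39  1.42 -0.    1.33  0.54] F [ 0.7 -0.5 -0.7] 0.004887472053938067
[[-0.969 -0.001  0.248]
 [-0.248 -0.001 -0.969]
 [ 0.001 -1.     0.   ]]
[.4905,-.411,.2] [ 0.24  -0.001  0.442]
[.4905,-.411,.09] [-2.00e-03  2.75e+00 -1.00e-03]
```

View pics/wrist4.png

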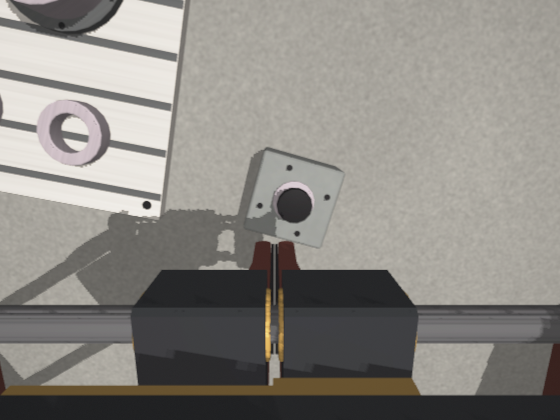

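The wrist view shows the plunger cap at about (294,206). I'll cross-check it by ray at 73 mm.

```bash
python3 - <<'E'
from h import *
im,d,z=load('wrist4.npz')
r=z['T'][:3,:3]@np.array([(294-z['cx'])/z['fx'],(206-z['cy'])/z['fy'],1]);o=z['T'][:3,3];print(o+r*(.073-o[2])/r[2])
E
```

```text
[ 0.49021195 -0.41120422  0.073     ]
```

>>> send_rows --rows '[{"linear":[0.12,0,0.24],"roll":0,"grip":-1},{"linear":[0.12,0,0.2],"roll":0,"grip":-1},{"linear":[0,0.5,0],"roll":0,"grip":-1},{"linear":[0,0.5,0],"roll":0,"grip":-1},{"linear":[0,0.5,0],"roll":0,"grip":-1}]'

```text
t: 12.63
eef_pos: [0.4924, -0.4079, 0.1405]
tool_rot: [-0.09, 0.09, -0.701, 0.702]
ft_force: [0.0, 0.0, 0.9]
grip_width: 0.005
```

>>> send_rows --rows '[{"linear":[0,0.5,0],"roll":0,"grip":-1},{"linear":[0,0.4,0],"roll":0,"grip":-1},{"linear":[0,0.3,0],"roll":0,"grip":-1},{"linear":[0,0,0],"roll":0,"grip":-1},{"linear":[0,0,0],"roll":0,"grip":-1}]'

```text
t: 13.05
eef_pos: [0.4917, -0.4075, 0.0924]
tool_rot: [0.089, -0.09, 0.702, -0.701]
ft_force: [0.3, -0.7, 0.6]
grip_width: 0.006
```

```bash
python3 mv.py "[.4905,-.411,.075]" "[.4905,-.411,.064]"
```

```text
13.05 [ 0.4917 -0.4075  0.0924] J [-0.8   0.51  1.52  0.    1.11  0.52] F [ 0.3 -0.7  0.6] 0.006180268713324168
[[-0.968 -0.001  0.252]
 [-0.252  0.001 -0.968]
 [ 0.001 -1.    -0.001]]
[.4905,-.411,.075] [0.052 0.434 0.078]
[.4905,-.411,.064] [-0.     0.275  0.   ]
```

>>> send_rows --rows '[{"linear":[0.05,0.2,0.08],"roll":0,"grip":-1},{"linear":[0,0.2,0],"roll":0,"grip":-1},{"linear":[0,0.05,0],"roll":0,"grip":-1},{"linear":[0,0.05,0],"roll":0,"grip":-1},{"linear":[0,0.05,0],"roll":0,"grip":-1}]'

```text
t: 13.47
eef_pos: [0.4907, -0.4117, 0.0706]
tool_rot: [-0.089, 0.089, -0.701, 0.701]
ft_force: [-0.0, -0.5, -0.6]
grip_width: 0.004
```

>>> send_rows --rows '[{"linear":[0,0.05,0],"roll":0,"grip":-1},{"linear":[0,0.05,0],"roll":0,"grip":-1},{"linear":[0,0,0],"roll":0,"grip":-1},{"linear":[0,0,0],"roll":0,"grip":-1}]'

```text
t: 13.8
eef_pos: [0.4906, -0.4115, 0.0666]
tool_rot: [0.089, -0.09, 0.701, -0.701]
ft_force: [0.0, 0.3, -0.1]
grip_width: 0.004
```

No force yet, so I'll keep going down in small steps.

>>> send_rows --rows '[{"linear":[0,0.03,0],"roll":0,"grip":-1},{"linear":[0,0.03,0],"roll":0,"grip":-1},{"linear":[0,0,0],"roll":0,"grip":-1}]'

```text
t: 14.05
eef_pos: [0.4906, -0.4115, 0.0641]
tool_rot: [0.089, -0.09, 0.702, -0.701]
ft_force: [-1.7, 0.1, 0.4]
grip_width: 0.002
```

```bash
python3 mv.py "[.4905,-.411,.064]"
python3 - <<'E'
from bench import arm, viewer
import cv2,numpy as np
im,d=viewer.get_image("scene");cv2.imwrite("pics/sc5.png",cv2.resize(im[220:320,80:220],None,fx=5,fy=5)[:,:,::-1])
im,d=viewer.get_image("wrist");cv2.imwrite("pics/w5.png",im[:,:,::-1])
E
```

```text
14.05 [ 0.4906 -0.4115  0.0641] J [-0.81  0.54  1.54  0.    1.06  0.51] F [-1.7  0.1  0.4] 0.0016003644156074527
[[-0.968 -0.     0.251]
 [-0.251  0.    -0.968]
 [ 0.    -1.    -0.   ]]
[.4905,-.411,.064] [-0.001  0.002 -0.012]
```

View pics/sc5.png

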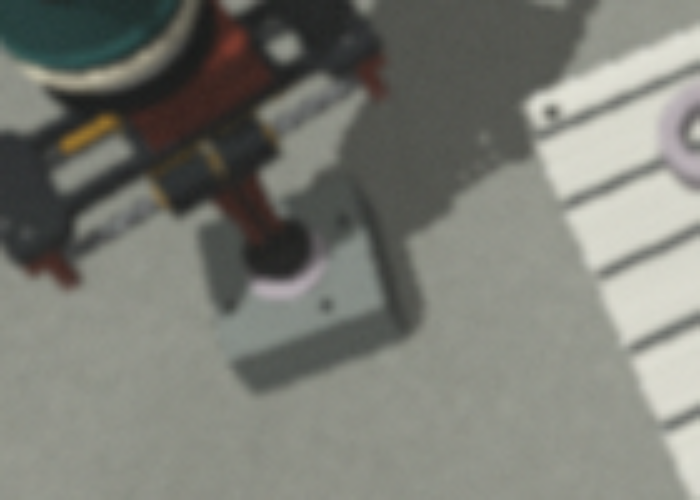

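View pics/w5.png

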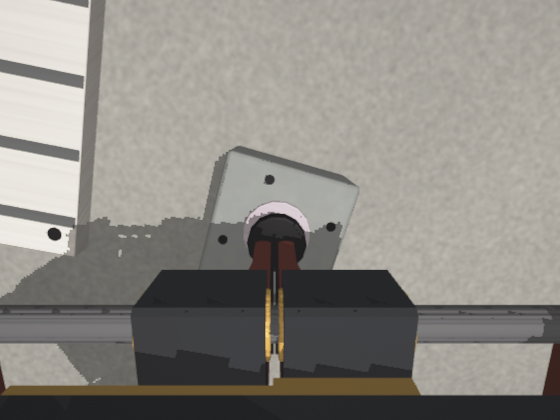

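The fingertips sit over the cap in both views, but force is still low. I'll continue gently to the hard stop.

>>> send_rows --rows '[{"linear":[0,0.03,0],"roll":0,"grip":-1},{"linear":[0,0.03,0],"roll":0,"grip":-1},{"linear":[0,0,0],"roll":0,"grip":-1}]'

```text
t: 14.4
eef_pos: [0.4905, -0.4114, 0.0616]
tool_rot: [0.089, -0.09, 0.702, -0.701]
ft_force: [0.3, -0.9, 0.3]
grip_width: 0.008
```

```bash

python3 - <<'E'
from bench import arm, viewer
from h import *
c=viewer.camera_info("wrist");im,d=viewer.get_image("wrist");cv2.imwrite("pics/w6.png",im[:,:,::-1]);np.savez("w6.npz",im=im,d=d,**{k:np.array(v) for k,v in c.items()})
im,d,z=load("w6.npz");W=cloud(z)
cv2.imwrite("pics/w6c.png",cv2.resize(im[180:280,200:350],None,fx=5,fy=5)[:,:,::-1])
for v in range(200,270,5): print(v,[f"{W[v,u,2]*1000:.0f}" for u in range(240,312,5)])
for v in(225,235):print(W[v,250].round(4),W[v,300].round(4))
z2=np.load("wrist4.npz");W2=cloud(z2)
print('before cap',W2[200:212,288:300,2].mean(),'box',W2[170:180,290:300,2].mean())
print(arm.read_state()['ft_force'],arm.read_state()['effort'])
E
```

```text
200 ['51', '52', '50', '50', '51', '52', '51', '52', '51', '51', '51', '51', '51', '52', '51']
205 ['51', '52', '51', '51', '51', '52', '54', '54', '53', '55', '54', '52', '52', '52', '51']
210 ['51', '51', '52', '53', '53', '54', '53', '54', '55', '54', '54', '54', '51', '51', '51']
215 ['51', '52', '54', '53', '54', '54', '67', '67', '67', '66', '54', '53', '54', '51', '51']
220 ['51', '51', '54', '55', '68', '73', '74', '73', '260', '74', '73', '67', '54', '53', '50']
225 ['51', '54', '54', '69', '73', '74', '74', '74', '74', '75', '75', '74', '53', '55', '51']
230 ['50', '55', '55', '74', '74', '74', '75', '74', '74', '73', '74', '75', '75', '54', '53']
235 ['52', '54', '74', '74', '74', '75', '74', '76', '74', '74', '74', '74', '75', '73', '53']
240 ['51', '55', '74', '74', '74', '75', '74', '74', '74', '74', '74', '73', '73', '73', '51']
245 ['51', '51', '74', '105', '104', '104', '104', '99', '103', '105', '103', '75', '75', '74', '51']
250 ['50', '52', '73', '111', '110', '111', '110', '107', '111', '110', '111', '74', '74', '74', '51']
255 ['260', '51', '74', '117', '116', '117', '117', '108', '116', '116', '116', '116', '74', '51', '51']
260 ['51', '52', '51', '123', '123', '122', '121', '109', '121', '124', '123', '123', '74', '51', '50']
265 ['50', '52', '51', '128', '127', '129', '128', '109', '128', '127', '128', '128', '52', '52', '52']
[ 0.4923 -0.3947  0.0537] [ 0.4999 -0.4241  0.0534]
[ 0.4927 -0.3959  0.0736] [ 0.5001 -0.4225  0.0749]
before cap 0.07433646806678558 box 0.05142083405160396
[ 0.0656638  -1.05606726  0.23268766] [-2.73925551e-03 -5.87281716e+01 -2.28945440e+01  6.18569227e-02
 -4.12624050e-02  1.19015672e-04]
```

View pics/w6c.png

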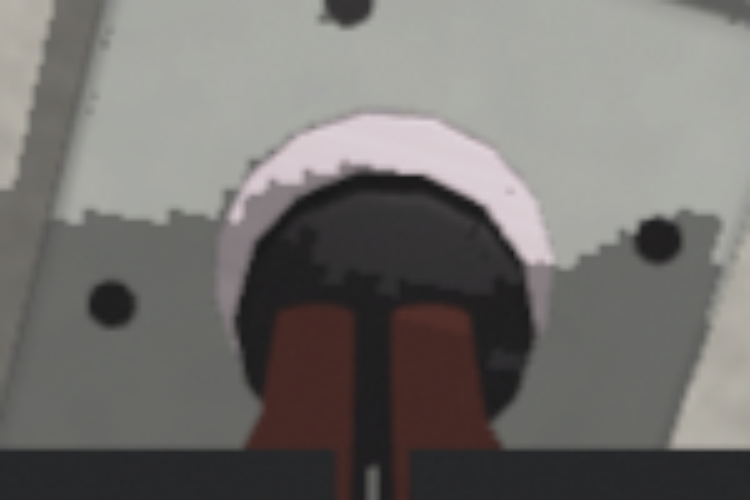

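```bash

python3 - <<'E'
from bench import arm
from h import *
im,d,z=load("w6.npz");W=cloud(z)
for v in range(238,272,2): print(v,W[v,262].round(4),W[v,285].round(4))
print('cam',z['T'].round(3))
z2=np.load("wrist4.npz");W2=cloud(z2)
for v in range(238,272,4): print(v,W2[v,262].round(4),W2[v,285].round(4))
E
```

```text
238 [ 0.4928 -0.4028  0.074 ] [ 0.496  -0.4151  0.074 ]
240 [ 0.4915 -0.4031  0.0733] [ 0.495  -0.4153  0.0744]
242 [ 0.4992 -0.402   0.0993] [ 0.5019 -0.4127  0.099 ]
244 [ 0.499  -0.4021  0.1017] [ 0.5019 -0.4126  0.102 ]
246 [ 0.4994 -0.4022  0.1055] [ 0.5021 -0.4124  0.1057]
248 [ 0.4991 -0.4023  0.1074] [ 0.5018 -0.4125  0.1073]
250 [ 0.4992 -0.4024  0.11  ] [ 0.5019 -0.4123  0.1104]
252 [ 0.499  -0.4025  0.1122] [ 0.502  -0.4122  0.1132]
254 [ 0.4992 -0.4025  0.1151] [ 0.5015 -0.4123  0.1143]
256 [ 0.4993 -0.4026  0.1177] [ 0.5018 -0.4121  0.1178]
258 [ 0.4994 -0.4027  0.1203] [ 0.502  -0.412   0.1206]
260 [ 0.4994 -0.4028  0.1223] [ 0.5024 -0.4118  0.1239]
262 [ 0.4997 -0.4028  0.1252] [ 0.5026 -0.4117  0.1266]
264 [ 0.4995 -0.4029  0.1267] [ 0.5016 -0.4119  0.1263]
266 [ 0.4995 -0.4029  0.1289] [ 0.5015 -0.4119  0.1281]
268 [ 0.4995 -0.403   0.1308] [ 0.5014 -0.4119  0.1298]
270 [ 0.5213 -0.3993  0.1838] [ 0.5226 -0.4045  0.1835]
cam [[ 0.252 -0.939 -0.236  0.554]
 [-0.968 -0.244 -0.061 -0.394]
 [-0.     0.244 -0.97   0.26 ]
 [ 0.     0.     0.     1.   ]]
238 [ 0.4284 -0.393   0.0017] [ 0.4504 -0.4137  0.0505]
242 [ 0.504  -0.3821  0.2373] [ 0.5069 -0.3927  0.2376]
246 [ 0.5043 -0.3822  0.2437] [ 0.5072 -0.3925  0.2443]
250 [ 0.5039 -0.3825  0.2477] [ 0.5068 -0.3924  0.2486]
254 [ 0.5047 -0.3825  0.2547] [ 0.5071 -0.3922  0.2545]
258 [ 0.5043 -0.3827  0.2584] [ 0.507 -0.392  0.259]
262 [ 0.5048 -0.3828  0.2638] [ 0.5066 -0.392   0.2626]
266 [ 0.5043 -0.383   0.2668] [ 0.507  -0.3918  0.2678]
270 [ 0.5265 -0.3793  0.3224] [ 0.5279 -0.3845  0.3225]
```

The wrist depth puts the visible finger ends about 37 mm above the reported TCP. I'll check that against the independent scene camera before going on.

```bash

python3 - <<'E'
from bench import arm,viewer
from h import *
im,d=viewer.get_image("scene");c=viewer.camera_info("scene")
np.savez("s7.npz",im=im,d=d,**{k:np.array(v) for k,v in c.items()})
z=np.load("s7.npz");T=np.linalg.inv(z['T'])
def pr(p):
    q=T@np.array([*p,1]);return (q[0]/q[2]*z['fx']+z['cx']).round(1),(q[1]/q[2]*z['fy']+z['cy']).round(1)
print('flange: hub',pr((.4643,.191,.06)),'tcp',pr((.4646,.1924,.08)),'+37',pr((.4646,.1924,.117)))
print('now: cap',pr((.4905,-.411,.073)),'tcp',pr((.4905,-.4114,.0616)),'+37',pr((.4905,-.4114,.099)))
W=cloud(z);u0,v0=map(int,pr((.4905,-.4114,.085)))
w=W[v0-30:v0+20,u0-30:u0+30].reshape(-1,3);m=(np.hypot(w[:,0]-.4905,w[:,1]+.4114)<.02)
print(np.histogram(w[m,2],np.arange(.04,.16,.005)))
o=cv2.resize(im[220:300,100:190],None,fx=7,fy=7,interpolation=cv2.INTER_CUBIC)
for p,col in (((.4905,-.4114,.0616),(255,0,0)),((.4905,-.4114,.099),(0,255,0)),((.4905,-.411,.073),(0,0,255))):
    a=pr(p);cv2.circle(o,(int((a[0]-100)*7),int((a[1]-220)*7)),4,col,-1)
cv2.imwrite("pics/s7.png",o[:,:,::-1])
E
```

```text
flange: hub (np.float64(336.1), np.float64(186.0)) tcp (np.float64(337.4), np.float64(181.7)) +37 (np.float64(338.8), np.float64(173.6))
now: cap (np.float64(134.7), np.float64(267.3)) tcp (np.float64(136.0), np.float64(269.3)) +37 (np.float64(131.2), np.float64(262.8))
(array([ 1, 31, 32,  1,  9, 56, 46,  0,  0,  0,  2,  9,  6, 11,  6, 12,  9,
       12, 12, 11, 12,  8,  4]), array([0.04 , 0.045, 0.05 , 0.055, 0.06 , 0.065, 0.07 , 0.075, 0.08 ,
       0.085, 0.09 , 0.095, 0.1  , 0.105, 0.11 , 0.115, 0.12 , 0.125,
       0.13 , 0.135, 0.14 , 0.145, 0.15 , 0.155]))
```

View pics/s7.png

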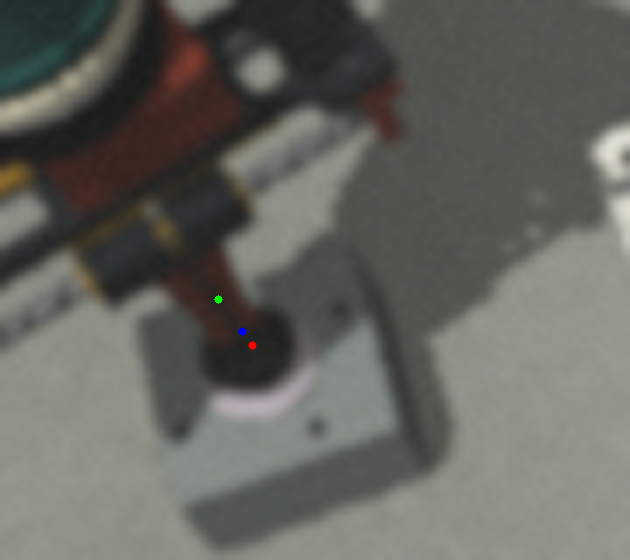

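Both cameras agree: the real fingertips are about 36 mm higher than the reported TCP. That explains the missing plunger contact. It also means I pointed from about 57 mm rather than 20 mm, so those holds probably don't count. The plunger is still out, so I'll redo the holds in order with the corrected height, starting by raising the arm.

>>> send_rows --rows '[{"linear":[0,-0.3,0],"roll":0,"grip":-1},{"linear":[0,-0.7,0],"roll":0,"grip":-1},{"linear":[0,-0.7,0],"roll":0,"grip":-1},{"linear":[0,-0.7,0],"roll":0,"grip":-1},{"linear":[0,-0.4,0],"roll":0,"grip":-1}]'

```text
t: 14.92
eef_pos: [0.4919, -0.4128, 0.1783]
tool_rot: [-0.091, 0.088, -0.7, 0.703]
ft_force: [0.5, -0.4, 0.1]
grip_width: 0.001
```

```bash
python3 mv.py "[.4643,.191,.17]"
python3 - <<'E'
from h import *
from bench import viewer
im,d=viewer.get_image("top");cv2.imwrite("pics/t8.png",im[:,:,::-1])
E
```

```text
14.92 [ 0.4919 -0.4128  0.1783] J [-0.81  0.42  1.43  0.    1.28  0.51] F [ 0.5 -0.4  0.1] 0.0008458726432492975
[[-0.968  0.003  0.251]
 [-0.251 -0.003 -0.968]
 [-0.002 -1.     0.004]]
[.4643,.191,.17] [ -3.122   0.154 -14.785]
```

View pics/t8.png

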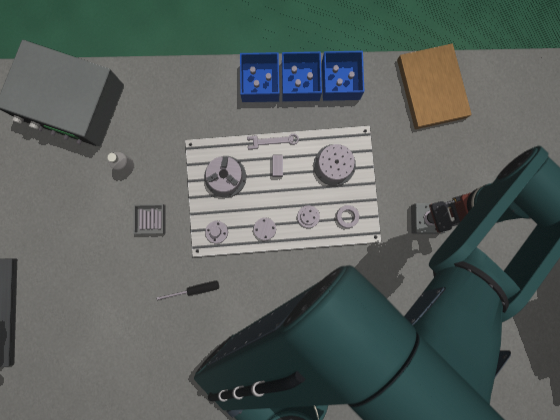

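The top view shows every part at its original pixel. Travelling back to the flange.

>>> send_rows --rows '[{"linear":[-0.08,0,-0.4],"roll":0,"grip":-1},{"linear":[-0.16,0,-0.75],"roll":0,"grip":-1},{"linear":[-0.16,0,-0.75],"roll":0,"grip":-1},{"linear":[-0.16,0,-0.75],"roll":0,"grip":-1},{"linear":[-0.16,0,-0.75],"roll":0,"grip":-1}]'

```text
t: 15.38
eef_pos: [0.4839, -0.2714, 0.174]
tool_rot: [0.089, -0.089, 0.702, -0.701]
ft_force: [0.5, -0.7, 0.6]
grip_width: 0.005
```

>>> send_rows --rows '[{"linear":[-0.16,0,-0.75],"roll":0,"grip":-1},{"linear":[-0.16,0,-0.75],"roll":0,"grip":-1},{"linear":[-0.16,0,-0.75],"roll":0,"grip":-1},{"linear":[-0.16,0,-0.75],"roll":0,"grip":-1},{"linear":[-0.16,0,-0.75],"roll":0,"grip":-1}]'

```text
t: 15.8
eef_pos: [0.4772, -0.118, 0.1741]
tool_rot: [0.089, -0.089, 0.701, -0.701]
ft_force: [0.5, 0.6, -0.4]
grip_width: 0.007
```

>>> send_rows --rows '[{"linear":[-0.16,0,-0.75],"roll":0,"grip":-1},{"linear":[-0.16,0,-0.75],"roll":0,"grip":-1},{"linear":[-0.16,0,-0.75],"roll":0,"grip":-1},{"linear":[-0.16,0,-0.75],"roll":0,"grip":-1},{"linear":[-0.16,0,-0.75],"roll":0,"grip":-1}]'

```text
t: 16.22
eef_pos: [0.4706, 0.0352, 0.1742]
tool_rot: [0.09, -0.089, 0.701, -0.701]
ft_force: [1.4, 0.5, -0.1]
grip_width: 0.002
```

>>> send_rows --rows '[{"linear":[-0.16,0,-0.75],"roll":0,"grip":-1},{"linear":[-0.16,0,-0.75],"roll":0,"grip":-1},{"linear":[-0.16,0,-0.75],"roll":0,"grip":-1},{"linear":[-0.16,0,-0.75],"roll":0,"grip":-1},{"linear":[0,0,0],"roll":0,"grip":-1}]'

```text
t: 16.63
eef_pos: [0.4652, 0.1608, 0.1742]
tool_rot: [0.091, -0.09, 0.702, -0.7]
ft_force: [-0.4, -0.3, 0.3]
grip_width: 0.003
```

```bash
python3 mv.py "[.4643,.191,.17]" "[.4643,.191,.08]"
```

```text
16.63 [0.4652 0.1608 0.1742] J [0.19 0.22 1.76 0.   1.17 1.5 ] F [-0.4 -0.3  0.3] 0.002623103571070146
[[-0.967  0.     0.254]
 [-0.254  0.002 -0.967]
 [-0.001 -1.    -0.002]]
[.4643,.191,.17] [-0.17   0.107 -0.735]
[.4643,.191,.08] [2.00e-03 2.25e+00 5.00e-03]
```

>>> send_rows --rows '[{"linear":[-0.09,0,-0.37],"roll":0,"grip":-1},{"linear":[-0.09,0,-0.32],"roll":0,"grip":-1},{"linear":[0,0.4,0],"roll":0,"grip":-1},{"linear":[0,0.7,0],"roll":0,"grip":-1},{"linear":[0,0.7,0],"roll":0,"grip":-1}]'

```text
t: 17.05
eef_pos: [0.4669, 0.1849, 0.1022]
tool_rot: [0.091, -0.089, 0.701, -0.701]
ft_force: [0.4, 0.5, -1.4]
grip_width: 0.008
```

>>> send_rows --rows '[{"linear":[0,0.4,0],"roll":0,"grip":-1},{"linear":[0,0.1,0],"roll":0,"grip":-1},{"linear":[0,0,0],"roll":0,"grip":-1},{"linear":[0,0,0],"roll":0,"grip":-1}]'

```text
t: 17.38
eef_pos: [0.4663, 0.1846, 0.0826]
tool_rot: [0.09, -0.089, 0.701, -0.701]
ft_force: [0.6, 0.6, -0.2]
grip_width: 0.007
```

```bash
python3 mv.py "[.4643,.191,.045]"
cat > tip.py <<'E'
from bench import arm,viewer
from h import *
import sys
c=viewer.camera_info("wrist");s=arm.read_state();im,d=viewer.get_image("wrist");cv2.imwrite(f"pics/{sys.argv[1]}.png",im[:,:,::-1]);np.savez(sys.argv[1]+".npz",im=im,d=d,**{k:np.array(v) for k,v in c.items()})
z=np.load(sys.argv[1]+".npz");W=cloud(z)
print('tcp',s['eef_pos'].round(4),'tip',W[243,262].round(4),W[243,285].round(4))
E
python3 tip.py w9
```

```text
17.38 [0.4663 0.1846 0.0826] J [ 0.24  0.35  1.84 -0.    0.95  1.56] F [ 0.6  0.6 -0.2] 0.006660203623203685
[[-0.968  0.001  0.251]
 [-0.251  0.    -0.968]
 [-0.001 -1.     0.   ]]
[.4643,.191,.045] [ 0.008  0.939 -0.166]
tcp [0.4663 0.1846 0.0826] tip [0.4753 0.194  0.1228] [0.4777 0.1834 0.1218]
```

View pics/w9.png

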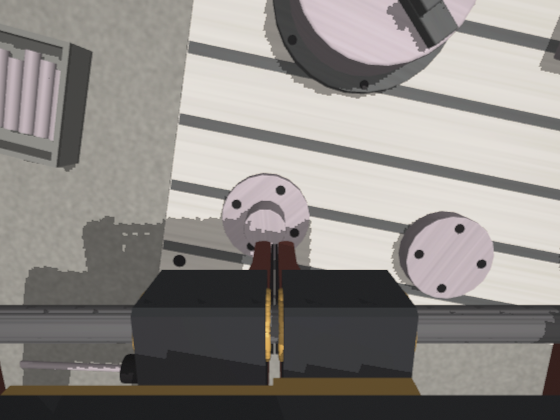

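>>> send_rows --rows '[{"linear":[0,0.2,-0.15],"roll":0,"grip":-1},{"linear":[0,0.3,0],"roll":0,"grip":-1},{"linear":[0,0.3,0],"roll":0,"grip":-1},{"linear":[0,0.13,0],"roll":0,"grip":-1},{"linear":[0,0,0],"roll":0,"grip":-1}]'

```text
t: 17.85
eef_pos: [0.4636, 0.1908, 0.0441]
tool_rot: [0.089, -0.09, 0.701, -0.701]
ft_force: [-0.5, -0.0, -1.0]
grip_width: 0.006
```

>>> send_rows --rows '[{"linear":[0,0,0],"roll":0,"grip":-1},{"linear":[0,0,0],"roll":0,"grip":-1}]'

```text
t: 18.02
eef_pos: [0.4648, 0.191, 0.0453]
tool_rot: [0.09, -0.089, 0.702, -0.701]
ft_force: [-0.2, 0.9, 1.4]
grip_width: 0.002
```

```bash
python3 mv.py "[.4640,.1905,.045]"; python3 tip.py w10
```

```text
18.02 [0.4648 0.191  0.0453] J [0.25 0.4  1.87 0.   0.86 1.57] F [-0.2  0.9  1.4] 0.002175972437381407
[[-0.968  0.001  0.251]
 [-0.251  0.    -0.968]
 [-0.001 -1.    -0.   ]]
[.4640,.1905,.045] [0.022 0.008 0.007]
tcp [0.4648 0.191  0.0453] tip [0.4733 0.2003 0.0843] [0.4767 0.1899 0.0862]
```

View pics/w10.png

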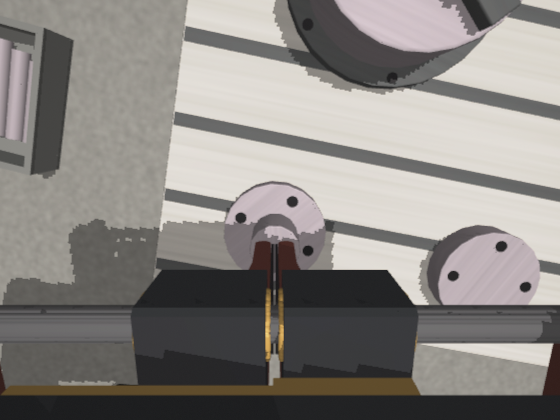

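The finger ends measure about 22 mm above the hub and centred. The reported TCP lies below the hub top with no contact, which confirms the offset. Hold over 2 s, rise, and cross to the chuck.

>>> send_rows --rows '[{"linear":[0,0,0],"roll":0,"grip":-1},{"linear":[0,0,0],"roll":0,"grip":-1},{"linear":[0,0,0],"roll":0,"grip":-1},{"linear":[0,0,0],"roll":0,"grip":-1},{"linear":[0,0,0],"roll":0,"grip":-1}]'

```text
t: 18.48
eef_pos: [0.4643, 0.1907, 0.0448]
tool_rot: [0.09, -0.089, 0.701, -0.701]
ft_force: [-0.0, 0.0, -0.3]
grip_width: 0.008
```

>>> send_rows --rows '[{"linear":[0,0,0],"roll":0,"grip":-1},{"linear":[0,0,0],"roll":0,"grip":-1},{"linear":[0,0,0],"roll":0,"grip":-1},{"linear":[0,0,0],"roll":0,"grip":-1},{"linear":[0,0,0],"roll":0,"grip":-1}]'

```text
t: 18.9
eef_pos: [0.4642, 0.1907, 0.0447]
tool_rot: [0.089, -0.09, 0.701, -0.701]
ft_force: [-0.6, -0.8, -0.5]
grip_width: 0.008
```

>>> send_rows --rows '[{"linear":[0,0,0],"roll":0,"grip":-1},{"linear":[0,0,0],"roll":0,"grip":-1},{"linear":[0,0,0],"roll":0,"grip":-1},{"linear":[0,0,0],"roll":0,"grip":-1},{"linear":[0,0,0],"roll":0,"grip":-1}]'

```text
t: 19.32
eef_pos: [0.4642, 0.1907, 0.0447]
tool_rot: [0.089, -0.089, 0.701, -0.701]
ft_force: [0.2, -0.2, -0.6]
grip_width: 0.007
```

>>> send_rows --rows '[{"linear":[0,0,0],"roll":0,"grip":-1},{"linear":[0,0,0],"roll":0,"grip":-1},{"linear":[0,0,0],"roll":0,"grip":-1},{"linear":[0,0,0],"roll":0,"grip":-1},{"linear":[0,0,0],"roll":0,"grip":-1}]'

```text
t: 19.73
eef_pos: [0.4642, 0.1907, 0.0447]
tool_rot: [0.089, -0.09, 0.701, -0.701]
ft_force: [0.1, -0.4, 0.1]
grip_width: 0.006
```

>>> send_rows --rows '[{"linear":[0,0,0],"roll":0,"grip":-1},{"linear":[0,0,0],"roll":0,"grip":-1},{"linear":[0,0,0],"roll":0,"grip":-1},{"linear":[0,0,0],"roll":0,"grip":-1},{"linear":[0,0,0],"roll":0,"grip":-1}]'

```text
t: 20.15
eef_pos: [0.4642, 0.1907, 0.0447]
tool_rot: [0.089, -0.089, 0.701, -0.701]
ft_force: [0.2, 0.1, 0.1]
grip_width: 0.004
```

>>> send_rows --rows '[{"linear":[0,0,0],"roll":0,"grip":-1},{"linear":[0,-0.5,0],"roll":0,"grip":-1},{"linear":[0,-0.8,0],"roll":0,"grip":-1},{"linear":[0,-0.8,0],"roll":0,"grip":-1},{"linear":[0,-0.7,0],"roll":0,"grip":-1}]'

```text
t: 20.57
eef_pos: [0.4641, 0.1907, 0.1583]
tool_rot: [0.09, -0.089, 0.701, -0.701]
ft_force: [0.8, 0.3, 0.3]
grip_width: 0.006
```

>>> send_rows --rows '[{"linear":[-0.4,-0.2,0.18],"roll":0,"grip":-1},{"linear":[-0.7,0,0.31],"roll":0,"grip":-1},{"linear":[-0.7,0,0.31],"roll":0,"grip":-1},{"linear":[-0.7,0,0.31],"roll":0,"grip":-1},{"linear":[-0.7,0,0.31],"roll":0,"grip":-1}]'

```text
t: 20.98
eef_pos: [0.6035, 0.1676, 0.1649]
tool_rot: [0.09, -0.089, 0.701, -0.701]
ft_force: [-0.1, -0.2, -0.0]
grip_width: 0.001
```

>>> send_rows --rows '[{"linear":[-0.4,0,0.2],"roll":0,"grip":-1},{"linear":[0,0,0],"roll":0,"grip":-1},{"linear":[0,0,0],"roll":0,"grip":-1}]'

```text
t: 21.23
eef_pos: [0.6198, 0.1638, 0.164]
tool_rot: [0.089, -0.09, 0.702, -0.701]
ft_force: [-0.2, 0.3, 0.6]
grip_width: 0.005
```

```bash
python3 mv.py "[.622,.164,.16]" "[.622,.164,.079]"
```

```text
21.23 [0.6198 0.1638 0.164 ] J [0.15 0.44 1.44 0.   1.26 1.47] F [-0.2  0.3  0.6] 0.005402821785081813
[[-0.968 -0.001  0.25 ]
 [-0.25   0.    -0.968]
 [ 0.001 -1.    -0.   ]]
[.622,.164,.16] [-0.054  0.101  0.01 ]
[.622,.164,.079] [-2.000e-03  2.025e+00  1.000e-03]
```

Now down 2.1 units in total, with a check before the last part.

>>> send_rows --rows '[{"linear":[-0.05,0.3,0],"roll":0,"grip":-1},{"linear":[0,0.5,0],"roll":0,"grip":-1},{"linear":[0,0.5,0],"roll":0,"grip":-1},{"linear":[0,0.2,0],"roll":0,"grip":-1},{"linear":[0,0,0],"roll":0,"grip":-1}]'

```text
t: 21.65
eef_pos: [0.6182, 0.1647, 0.1019]
tool_rot: [0.088, -0.092, 0.701, -0.701]
ft_force: [0.0, 0.1, 0.4]
grip_width: 0.007
```

```bash
python3 mv.py "[.622,.164,.079]"; python3 tip.py w11
```

```text
21.65 [0.6182 0.1647 0.1019] J [0.15 0.5  1.51 0.   1.14 1.47] F [0.  0.1 0.4] 0.007248597952445897
[[-0.968 -0.006  0.252]
 [-0.252 -0.001 -0.968]
 [ 0.006 -1.    -0.001]]
[.622,.164,.079] [-0.091  0.573  0.04 ]
tcp [0.6182 0.1647 0.1019] tip [0.6272 0.1741 0.1415] [0.6299 0.1635 0.1413]
```

View pics/w11.png

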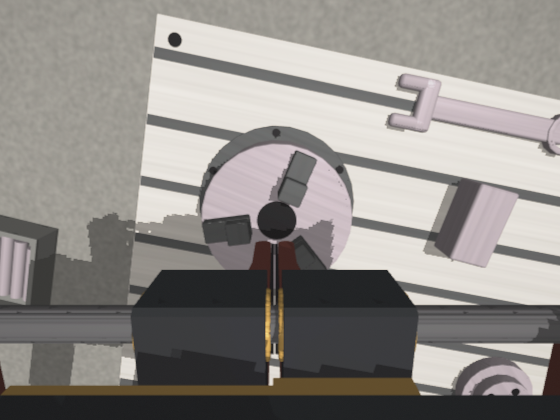

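>>> send_rows --rows '[{"linear":[0,0.2,0],"roll":0,"grip":-1},{"linear":[0,0.2,0],"roll":0,"grip":-1},{"linear":[0,0.1,0],"roll":0,"grip":-1},{"linear":[0,0,0],"roll":0,"grip":-1},{"linear":[0,0,0],"roll":0,"grip":-1}]'

```text
t: 22.12
eef_pos: [0.6217, 0.1646, 0.0846]
tool_rot: [0.089, -0.09, 0.701, -0.701]
ft_force: [0.7, -0.9, 0.8]
grip_width: 0.007
```

```bash
python3 mv.py "[.622,.164,.079]"; python3 tip.py w12
```

```text
22.12 [0.6217 0.1646 0.0846] J [0.15 0.52 1.52 0.   1.1  1.47] F [ 0.7 -0.9  0.8] 0.0070742697226476026
[[-0.968 -0.     0.251]
 [-0.251  0.    -0.968]
 [ 0.    -1.    -0.   ]]
[.622,.164,.079] [-0.004  0.139  0.017]
tcp [0.6217 0.1646 0.0846] tip [0.6303 0.1739 0.1235] [0.633  0.1634 0.1234]
```

View pics/w12.png

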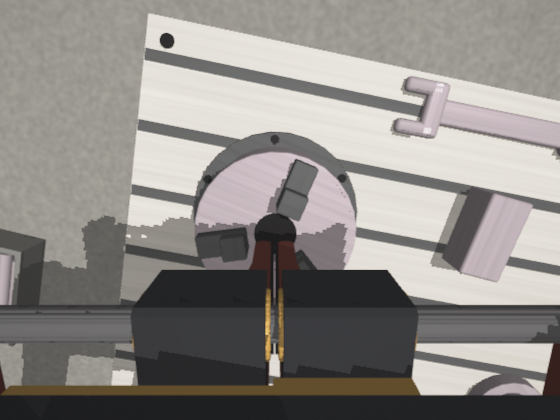

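The tip is at about 0.121, or 26 mm above the jaw tops. I'll drop 4 mm more, hold over 2 s, then rise and cross.

>>> send_rows --rows '[{"linear":[0,0.1,0],"roll":0,"grip":-1},{"linear":[0,0,0],"roll":0,"grip":-1},{"linear":[0,0,0],"roll":0,"grip":-1},{"linear":[0,0,0],"roll":0,"grip":-1},{"linear":[0,0,0],"roll":0,"grip":-1}]'

```text
t: 22.58
eef_pos: [0.6219, 0.1647, 0.0808]
tool_rot: [0.09, -0.089, 0.701, -0.701]
ft_force: [0.7, 0.6, 0.7]
grip_width: 0.005
```

>>> send_rows --rows '[{"linear":[0,0,0],"roll":0,"grip":-1},{"linear":[0,0,0],"roll":0,"grip":-1},{"linear":[0,0,0],"roll":0,"grip":-1},{"linear":[0,0,0],"roll":0,"grip":-1},{"linear":[0,0,0],"roll":0,"grip":-1}]'

```text
t: 23.0
eef_pos: [0.6218, 0.1646, 0.0807]
tool_rot: [0.09, -0.089, 0.701, -0.701]
ft_force: [-0.2, 0.1, 0.6]
grip_width: 0.009
```

>>> send_rows --rows '[{"linear":[0,0,0],"roll":0,"grip":-1},{"linear":[0,0,0],"roll":0,"grip":-1},{"linear":[0,0,0],"roll":0,"grip":-1},{"linear":[0,0,0],"roll":0,"grip":-1},{"linear":[0,0,0],"roll":0,"grip":-1}]'

```text
t: 23.42
eef_pos: [0.6218, 0.1647, 0.0807]
tool_rot: [0.089, -0.09, 0.701, -0.701]
ft_force: [-0.5, -0.3, -0.5]
grip_width: 0.006
```

>>> send_rows --rows '[{"linear":[0,0,0],"roll":0,"grip":-1},{"linear":[0,0,0],"roll":0,"grip":-1},{"linear":[0,0,0],"roll":0,"grip":-1},{"linear":[0,0,0],"roll":0,"grip":-1},{"linear":[0,0,0],"roll":0,"grip":-1}]'

```text
t: 23.83
eef_pos: [0.6218, 0.1646, 0.0807]
tool_rot: [0.089, -0.089, 0.701, -0.701]
ft_force: [0.4, -0.2, 0.0]
grip_width: 0.005
```

>>> send_rows --rows '[{"linear":[0,0,0],"roll":0,"grip":-1},{"linear":[0,0,0],"roll":0,"grip":-1},{"linear":[0,0,0],"roll":0,"grip":-1},{"linear":[0,0,0],"roll":0,"grip":-1},{"linear":[0,0,0],"roll":0,"grip":-1}]'

```text
t: 24.25
eef_pos: [0.6218, 0.1646, 0.0807]
tool_rot: [0.089, -0.09, 0.701, -0.701]
ft_force: [-0.3, 0.4, 0.5]
grip_width: 0.004
```

>>> send_rows --rows '[{"linear":[0,0,0],"roll":0,"grip":-1},{"linear":[0,0,0],"roll":0,"grip":-1},{"linear":[0,0,0],"roll":0,"grip":-1}]'

```text
t: 24.5
eef_pos: [0.6218, 0.1646, 0.0807]
tool_rot: [0.089, -0.089, 0.701, -0.701]
ft_force: [-0.2, -0.1, -0.0]
grip_width: 0.004
```

>>> send_rows --rows '[{"linear":[0,-0.4,0],"roll":0,"grip":-1},{"linear":[0,-0.7,0],"roll":0,"grip":-1},{"linear":[0,-0.8,0],"roll":0,"grip":-1},{"linear":[0,-0.7,0],"roll":0,"grip":-1},{"linear":[0,0,0],"roll":0,"grip":-1}]'

```text
t: 24.92
eef_pos: [0.6259, 0.1654, 0.1913]
tool_rot: [0.093, -0.086, 0.702, -0.701]
ft_force: [0.4, 0.7, 0.5]
grip_width: 0.007
```

>>> send_rows --rows '[{"linear":[0.2,0,0.4],"roll":0,"grip":-1},{"linear":[0.36,0,0.7],"roll":0,"grip":-1},{"linear":[0.36,0,0.7],"roll":0,"grip":-1},{"linear":[0.36,0,0.7],"roll":0,"grip":-1},{"linear":[0.36,0,0.7],"roll":0,"grip":-1}]'

```text
t: 25.33
eef_pos: [0.5896, 0.0232, 0.1841]
tool_rot: [0.09, -0.09, 0.701, -0.701]
ft_force: [0.2, -0.2, 0.2]
grip_width: 0.005
```

>>> send_rows --rows '[{"linear":[0.36,0,0.7],"roll":0,"grip":-1},{"linear":[0.36,0,0.7],"roll":0,"grip":-1},{"linear":[0.36,0,0.7],"roll":0,"grip":-1},{"linear":[0.36,0,0.7],"roll":0,"grip":-1},{"linear":[0.36,0,0.7],"roll":0,"grip":-1}]'

```text
t: 25.75
eef_pos: [0.5551, -0.1306, 0.1842]
tool_rot: [0.089, -0.09, 0.702, -0.701]
ft_force: [-0.8, 0.6, -0.3]
grip_width: 0.004
```

>>> send_rows --rows '[{"linear":[0.36,0,0.7],"roll":0,"grip":-1},{"linear":[0.36,0,0.7],"roll":0,"grip":-1},{"linear":[0.36,0,0.7],"roll":0,"grip":-1},{"linear":[0.36,0,0.7],"roll":0,"grip":-1},{"linear":[0.36,0,0.7],"roll":0,"grip":-1}]'

```text
t: 26.17
eef_pos: [0.5205, -0.2842, 0.1842]
tool_rot: [0.089, -0.09, 0.702, -0.701]
ft_force: [0.1, -0.3, -1.4]
grip_width: 0.006
```

>>> send_rows --rows '[{"linear":[0.36,0,0.7],"roll":0,"grip":-1},{"linear":[0.36,0,0.7],"roll":0,"grip":-1},{"linear":[0.36,0,0.7],"roll":0,"grip":-1},{"linear":[0.4,0,0.7],"roll":0,"grip":-1},{"linear":[0,0,0],"roll":0,"grip":-1}]'

```text
t: 26.58
eef_pos: [0.4905, -0.4121, 0.184]
tool_rot: [-0.088, 0.088, -0.701, 0.703]
ft_force: [-0.4, 0.9, 0.2]
grip_width: 0.006
```

```bash
python3 mv.py "[.490,-.412,.16]" "[.490,-.412,.045]"
```

```text
26.58 [ 0.4905 -0.4121  0.184 ] J [-0.8   0.42  1.42 -0.    1.3   0.52] F [-0.4  0.9  0.2] 0.006352488208076733
[[-0.969 -0.     0.247]
 [-0.247 -0.003 -0.969]
 [ 0.001 -1.     0.003]]
[.490,-.412,.16] [ 0.012  0.6   -0.007]
[.490,-.412,.045] [-0.003  2.875 -0.008]
```

>>> send_rows --rows '[{"linear":[0,0.4,0],"roll":0,"grip":-1},{"linear":[0,0.7,0],"roll":0,"grip":-1},{"linear":[0,0.7,0],"roll":0,"grip":-1},{"linear":[0,0.7,0],"roll":0,"grip":-1},{"linear":[0,0.6,0],"roll":0,"grip":-1}]'

```text
t: 27.0
eef_pos: [0.4916, -0.4049, 0.0585]
tool_rot: [0.089, -0.09, 0.702, -0.701]
ft_force: [-0.1, -0.6, -0.8]
grip_width: 0.006
```

>>> send_rows --rows '[{"linear":[0,0.2,0],"roll":0,"grip":-1},{"linear":[0,0,0],"roll":0,"grip":-1},{"linear":[0,0,0],"roll":0,"grip":-1},{"linear":[0,0,0],"roll":0,"grip":-1}]'

```text
t: 27.33
eef_pos: [0.4932, -0.407, 0.0542]
tool_rot: [-0.09, 0.089, -0.701, 0.702]
ft_force: [0.8, -0.5, 0.1]
grip_width: 0.007
```

```bash
python3 mv.py "[.490,-.412,.029]"; python3 tip.py w13
```

```text
27.33 [ 0.4932 -0.407   0.0542] J [-0.8   0.55  1.56  0.    1.03  0.52] F [ 0.8 -0.5  0.1] 0.0069673248330160255
[[-0.968  0.002  0.251]
 [-0.251 -0.002 -0.968]
 [-0.001 -1.     0.002]]
[.490,-.412,.029] [0.11 0.63 0.1 ]
tcp [ 0.4932 -0.407   0.0542] tip [ 0.5017 -0.3976  0.093 ] [ 0.5046 -0.4081  0.0934]
```

View pics/w13.png

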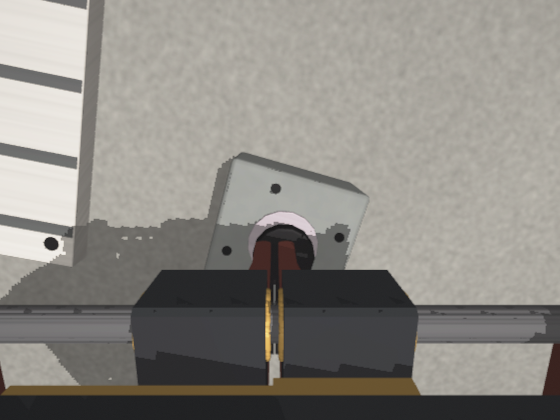

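>>> send_rows --rows '[{"linear":[0.11,0.15,0.12],"roll":0,"grip":-1},{"linear":[0,0.15,0],"roll":0,"grip":-1},{"linear":[0,0.05,0],"roll":0,"grip":-1},{"linear":[0,0.05,0],"roll":0,"grip":-1},{"linear":[0,0,0],"roll":0,"grip":-1}]'

```text
t: 27.8
eef_pos: [0.4889, -0.412, 0.0363]
tool_rot: [0.089, -0.089, 0.702, -0.701]
ft_force: [-0.7, 0.2, -0.1]
grip_width: 0.009
```

>>> send_rows --rows '[{"linear":[0,0.05,0],"roll":0,"grip":-1},{"linear":[0,0.05,0],"roll":0,"grip":-1}]'

```text
t: 27.97
eef_pos: [0.4891, -0.412, 0.0328]
tool_rot: [-0.09, 0.09, -0.701, 0.701]
ft_force: [-1.0, -0.2, 1.8]
grip_width: 0.006
```

>>> send_rows --rows '[{"linear":[0,0.04,0],"roll":0,"grip":-1},{"linear":[0,0.04,0],"roll":0,"grip":-1}]'

```text
t: 28.13
eef_pos: [0.4891, -0.4121, 0.0299]
tool_rot: [-0.09, 0.09, -0.701, 0.701]
ft_force: [-5.5, 3.1, 23.1]
grip_width: 0.008
```

Force has jumped to 23 N, so the plunger is likely at its hard stop. I'll verify from the cap height.

```bash
python3 mv.py; python3 tip.py w14; python3 - <<'E'
from h import *
im,d,z=load('w14.npz');W=cloud(z)
cv2.imwrite('pics/w14c.png',cv2.resize(im[180:280,200:350],None,fx=5,fy=5)[:,:,::-1])
for v in range(215,262,5): print(v,[f"{W[v,u,2]*1000:.0f}" for u in range(240,312,5)])
E
```

```text
28.13 [ 0.4891 -0.4121  0.0299] J [-0.81  0.58  1.57 -0.    0.99  0.51] F [-5.5  3.1 23.1] 0.007979467933507548
[[-0.968  0.     0.251]
 [-0.251 -0.    -0.968]
 [ 0.    -1.     0.   ]]
tcp [ 0.4891 -0.4121  0.0299] tip [ 0.4977 -0.4027  0.0689] [ 0.5007 -0.4132  0.0696]
215 ['53', '50', '52', '50', '51', '54', '54', '55', '53', '55', '54', '51', '51', '51', '52']
220 ['52', '51', '51', '55', '54', '55', '53', '54', '55', '55', '55', '55', '53', '51', '52']
225 ['52', '51', '55', '55', '53', '55', '62', '61', '62', '61', '54', '54', '55', '54', '51']
230 ['51', '53', '54', '53', '64', '65', '66', '65', '66', '65', '65', '61', '55', '55', '53']
235 ['51', '55', '54', '66', '66', '66', '66', '66', '66', '65', '67', '67', '65', '54', '53']
240 ['55', '54', '65', '66', '67', '67', '66', '66', '67', '67', '67', '66', '65', '63', '54']
245 ['54', '54', '67', '72', '73', '71', '72', '67', '72', '73', '72', '66', '66', '67', '54']
250 ['55', '66', '65', '79', '79', '78', '79', '74', '79', '78', '79', '66', '67', '67', '54']
255 ['54', '66', '65', '85', '86', '86', '84', '76', '84', '87', '84', '86', '65', '67', '64']
260 ['54', '66', '67', '91', '91', '91', '88', '77', '88', '90', '90', '91', '65', '67', '65']
```

View pics/w14c.png

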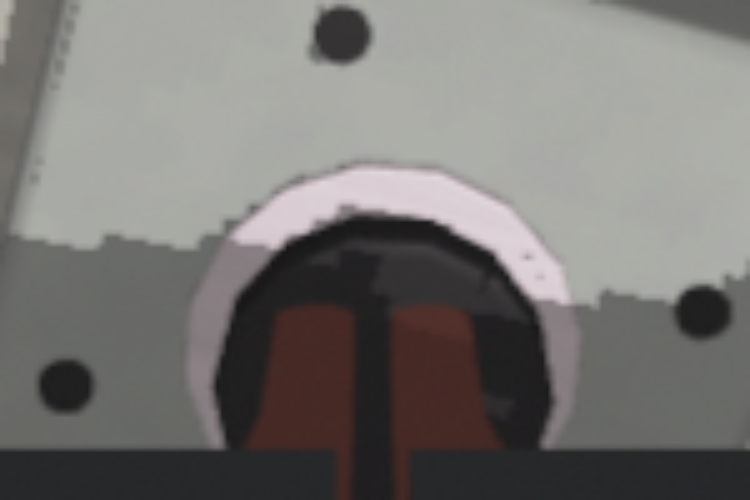

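The cap now reads 66 mm against 74 mm before, an 8 mm drop, so it's fully in. I'll hold one row, then move clear.

>>> send_rows --rows '[{"linear":[0,0,0],"roll":0,"grip":-1},{"linear":[0,-0.3,0],"roll":0,"grip":-1},{"linear":[0,-0.7,0],"roll":0,"grip":-1},{"linear":[0,-0.8,0],"roll":0,"grip":-1},{"linear":[0,-0.8,0],"roll":0,"grip":-1}]'

```text
t: 28.6
eef_pos: [0.4889, -0.4112, 0.1343]
tool_rot: [0.089, -0.09, 0.702, -0.701]
ft_force: [-0.1, -0.7, -0.1]
grip_width: 0.007
```

>>> send_rows --rows '[{"linear":[0,-0.7,0],"roll":0,"grip":-1},{"linear":[0,-0.4,0],"roll":0,"grip":-1},{"linear":[0.3,0,0.3],"roll":0,"grip":-1},{"linear":[0.5,0,0.5],"roll":0,"grip":-1},{"linear":[0.5,0,0.5],"roll":0,"grip":-1}]'

```text
t: 29.02
eef_pos: [0.4524, -0.4754, 0.1787]
tool_rot: [-0.091, 0.09, -0.701, 0.702]
ft_force: [0.2, -0.5, 0.1]
grip_width: 0.005
```

>>> send_rows --rows '[{"linear":[0.3,0,0.3],"roll":0,"grip":-1},{"linear":[0,0,0],"roll":0,"grip":-1},{"linear":[0,0,0],"roll":0,"grip":-1},{"linear":[0,0,0],"roll":0,"grip":-1},{"linear":[0,0,0],"roll":0,"grip":-1}]'

```text
t: 29.43
eef_pos: [0.4438, -0.4887, 0.1773]
tool_rot: [0.09, -0.09, 0.702, -0.701]
ft_force: [0.3, 0.7, -0.5]
grip_width: 0.003
```

```bash
python3 mv.py; python3 - <<'E'
from h import *
from bench import viewer
im,d=viewer.get_image("top");cv2.imwrite("pics/t15.png",im[:,:,::-1]);c=viewer.camera_info("top")
np.savez("t15.npz",im=im,d=d,**{k:np.array(v) for k,v in c.items()})
a=np.load("top0.npz");W=cloud(np.load("t15.npz"))
w=W[194:243,408:457].reshape(-1,3);m=(np.hypot(w[:,0]-.4905,w[:,1]+.411)<.012);print('cap now',np.median(w[m,2]),m.sum())
D=cv2.absdiff(im,a['im']).max(2);print('changed px bed',(D[120:260,180:385]>40).sum(),'bottle',(D[140:180,100:135]>40).sum(),'driver',(D[275:305,150:225]>40).sum())
E
```

```text
29.43 [ 0.4438 -0.4887  0.1773] J [-0.94  0.45  1.38  0.    1.31  0.38] F [ 0.3  0.7 -0.5] 0.003036560150304161
[[-0.968  0.     0.252]
 [-0.252  0.001 -0.968]
 [-0.    -1.    -0.001]]
cap now 0.06530053276016057 60
changed px bed 0 bottle 0 driver 0
```

View pics/t15.png

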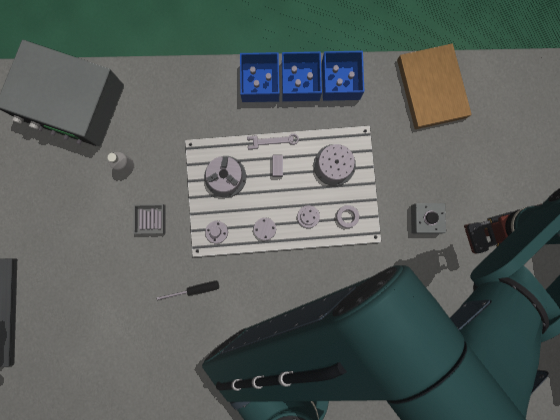

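The cap is at 65 mm (fully in), no pixels changed over the bed, bottle or screwdriver, and the gripper is clear at about (490,235).

```bash
python3 -c "
from bench import arm
print(arm.hand_in())"
```

```text
the job is handed in; nothing more can be done
None
```

I pointed at the flange and then at the empty chuck, each for over 2 s. I then pushed the plunger fully in, moved clear and handed the job in at about 29.5 s of the 48 s allowed.

**What disagreed:** the first pass failed. The reported TCP lies about 36 mm below the real ends of the closed fingers. I noticed when the fingers met no resistance at the plunger's height, and the wrist and scene cameras both confirmed the gap. That first pass therefore pointed from about 57 mm instead of 20 mm, with the plunger still untouched. I repeated the whole sequence with the corrected height.

**Second pass:** by the wrist camera, the fingertips were about 22 mm above the flange's hub and about 22–25 mm above the chuck's jaw tops. Both holds were centred to about 2 mm. The force sensor showed no contact, only about 1 N of noise.

**Plunger:** the force jumped to 23 N at the hard stop. The cap dropped from about 74 mm to 66 mm in the wrist view, and the top camera reads 65 mm after retreat.

**Last checks:** the top view shows no changed pixels over the bed, the bottle or the screwdriver. The gripper is clear of everything with no contact force. The hand-in gave no verdict.

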